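# Lid the jam jars and open the bath's inlet valve

### The arm

A 7-joint arm with a two-finger parallel gripper is mounted at the origin on the work surface. World frame = base frame: x ahead of the robot, y to its left, z up, the work surface at z = 0. Lengths are in m, angles in rad, forces in N, time in s.
With the tool pointing down it reaches from about 0.4 to 0.85 m from the base axis. Payload 4.5 kg.
Tool frame: the origin (TCP) lies on the centre line of the jaws, within the pads' length; the fingertips stand r.tips_ahead ahead of it and the grasp point (between the pads) is the TCP (r.tips_ahead is the distance from the TCP to the fingertips, in m); z points along the fingers, y is the direction in which the jaws open and shut (so a half turn about z gives the same grasp; the last joint's range is limited). The gripper opens to 88 mm and grips with 3 to 60 N. Pads are 18 mm wide; open, the fingers measure 123 mm over their backs; the gripper's body (75 mm by 187 mm) begins 45 mm behind the grasp point.
Start: joints at [-1.144, 0.689, -0.195, 1.565, 0.157, 0.902, -0.215], TCP at [0.239, 0.577, 0.221] pointing down, gripper open.
Joint ranges: [-3.01, 3.01], [-0.46, 2.08], [-1.47, 1.51], [0.13, 2.56], [-1, 4.14], [0.04, 2.09], [-2.66, 2.66]. Speed limits (rad/s): [2.57, 2.57, 3.14, 3.14, 3.14, 3.14, 3.14].

### API

Orientations are given as a unit quaternion [x, y, z, w].
In Python, from plant import r gives the robot as it stands.
- The arm moves only by the shell command python3 -m inch 'ROWS' [FORCE]. ROWS is JSON, a list of rows, each a list of 5 numbers: the shift along the world's x, y, z in units of 25 mm (1.0 is 25 mm), then the turn about the world's z in units of 6 degrees (1.0 is 6 degrees), then the finger opening in mm, from 0 to 88.1. A call has 1 to 5 rows; each row shifts and turns the commanded pose from where the row before left it; what a row does not reach is not made up. A row lasts 1/10 s, in which the tool goes at most 50 mm and 8.59 degrees, less where a joint would pass 70% of its speed; a pose out of reach is approached as far as the arm can. A call is refused whole if a number of a shift passes 1 or a number of a turn 1, either way. A call with a gripper value outside its range is refused whole. The fingers move at their own pace and stop on an object; FORCE is the grip in N (left out, the last holds). Time passes only in rows, so rows that do not move let the fingers close. It gives the time, the measured TCP pose, the force and the opening at its end, in the units of the state.
- r.get_state(): the state, without advancing time (a new reading comes with each control period).
- r.snapshot(name): name is "scene" or "top"; returns a dict with "pixels" (400x640x3 uint8, red, green, blue), "range_z" (400x640 float32, m along the optical axis (not along the pixel's ray), 0 where there is no reading), "K" (3x3 intrinsics, pixels), "k1" (the pictures are not rectified: a ray, as slopes to the right and down, at radius r is drawn at 1 + k1 r^2 times it, then the intrinsics apply), "position" and "attitude" of the camera in the world. Camera axes: x right, y up, looking along -z (the intrinsics and any distortion apply to the point x, -y, -z); pixel columns grow to the right and rows downward; lengths in m; the calibration is good to about 2 mm. A picture is of the moment at which its call begins.
- r.finish_job(): hands the job in, once; it reports no verdict.
The state is a dict: "clock": time; "q": joint angles; "qd": joint speeds; "joint_torque": joint torques, N m; "tool_pos": TCP position; "eef_rot": TCP orientation; "contact_force": force on the tool from outside, world axes, zero at the start; "moment": the same for the moment, N m; "opening": opening from 0.0 (shut) to 1.0 (fully open).
Only numpy, scipy, OpenCV 4.12 (cv2) and the standard library are available. Lean on these libraries where they do the work, as an engineer would, in place of code of your own. Each camera call takes 0.05 s, during which the arm holds its last target. There are 200 camera calls.

### The job

Close every jam jar standing in the bath: the lids on the board look alike but have different threads, so try them and screw each fitting lid down until it is fully home. When all the jars are closed, and not before, open the inlet valve as far as it goes with the red handwheel. Keep the jars standing in their wells, leave every lid you do not need lying flat on the chopping board, open side down, and leave the other things where they stand.

Things in the scene. Friction and masses are not known exactly. Their poses are not given: they have to be found in the camera images.
- bath: Fixed grey metal bath block, 250 x 250 mm, 35 mm tall, with four square wells 62 mm wide, 30 mm deep, centred at x, y = +-57.5 mm; origin: centre of its underside. A jar in a well has its underside 5 mm above the work surface. The inlet valve stands on a pipe, 205 mm from the block's centre on its -y side.
- red_jar1: Filled red jar (may be absent), square body 60 x 60 x 66 mm, cannot turn in its well. Origin: underside centre. Pale round neck 37 mm across, rim 88 mm up; right-hand thread, 46 mm across, 3 starts 120 deg apart, one on +x, lead 19.8 mm. A lid turned clockwise from above: its lugs go under the starts, 85 deg more and 5 mm lower it is home, lid origin 76 mm over jar origin.
- red_jar2: Filled red jar (may be absent), square body 60 x 60 x 66 mm, cannot turn in its well. Origin: underside centre. Pale round neck 37 mm across, rim 88 mm up; right-hand thread, 46 mm across, 3 starts 120 deg apart, one on +x, lead 19.8 mm. A lid turned clockwise from above: its lugs go under the starts, 85 deg more and 5 mm lower it is home, lid origin 76 mm over jar origin.
- amber_jar1: Filled amber jar (may be absent), square body 60 x 60 x 66 mm, cannot turn in its well. Origin: underside centre. Pale round neck 28 mm across, rim 92 mm up; right-hand thread, 36 mm across, 3 starts 120 deg apart, one on +x, lead 19.8 mm. A lid turned clockwise from above: its lugs go under the starts, 85 deg more and 5 mm lower it is home, lid origin 76 mm over jar origin.
- amber_jar2: Filled amber jar (may be absent), square body 60 x 60 x 66 mm, cannot turn in its well. Origin: underside centre. Pale round neck 28 mm across, rim 92 mm up; right-hand thread, 36 mm across, 3 starts 120 deg apart, one on +x, lead 19.8 mm. A lid turned clockwise from above: its lugs go under the starts, 85 deg more and 5 mm lower it is home, lid origin 76 mm over jar origin.
- board: Fixed wooden chopping board, 250 mm (x) by 330 mm (y), 12 mm thick, on which the lids lie; origin: centre of its underside.
- lid1: Loose brass screw lid, 57 mm across, 19 mm tall, 30 g, open side down, white ring on top. Origin: centre of lower rim, z up. All five look alike; inside at the lower rim are hidden lugs, one on the lid's +x. 2 fit red jars, 2 amber, 1 neither; only trying tells. A fitting lid sinks home as it turns; a wrong one never threads, stops 3 mm or more above home; back it off anticlockwise and lift.
- lid2: Loose brass screw lid, 57 mm across, 19 mm tall, 30 g, open side down, white ring on top. Origin: centre of lower rim, z up. All five look alike; inside at the lower rim are hidden lugs, one on the lid's +x. 2 fit red jars, 2 amber, 1 neither; only trying tells. A fitting lid sinks home as it turns; a wrong one never threads, stops 3 mm or more above home; back it off anticlockwise and lift.
- lid3: Loose brass screw lid, 57 mm across, 19 mm tall, 30 g, open side down, white ring on top. Origin: centre of lower rim, z up. All five look alike; inside at the lower rim are hidden lugs, one on the lid's +x. 2 fit red jars, 2 amber, 1 neither; only trying tells. A fitting lid sinks home as it turns; a wrong one never threads, stops 3 mm or more above home; back it off anticlockwise and lift.
- lid4: Loose brass screw lid, 57 mm across, 19 mm tall, 30 g, open side down, white ring on top. Origin: centre of lower rim, z up. All five look alike; inside at the lower rim are hidden lugs, one on the lid's +x. 2 fit red jars, 2 amber, 1 neither; only trying tells. A fitting lid sinks home as it turns; a wrong one never threads, stops 3 mm or more above home; back it off anticlockwise and lift.
- lid5: Loose brass screw lid, 57 mm across, 19 mm tall, 30 g, open side down, white ring on top. Origin: centre of lower rim, z up. All five look alike; inside at the lower rim are hidden lugs, one on the lid's +x. 2 fit red jars, 2 amber, 1 neither; only trying tells. A fitting lid sinks home as it turns; a wrong one never threads, stops 3 mm or more above home; back it off anticlockwise and lift.
- valve_wheel (a joint): Angle of the red handwheel on the inlet valve's vertical rising stem: 0 shut, 5.0 fully open at its stop (rad), grows anticlockwise seen from above; the wheel and stem rise 4 mm per rad. Light friction (about 0.06 N m); it stays where it is left.
- wheel_hub (a point): Point on the axis of the handwheel at mid-height of its rim; the wheel is 64 mm across and its rim 12 mm thick, about 104 mm above the work surface when shut and 20 mm higher when open; it moves with the wheel.
- mug: Bystander, loose: white mug, 80 mm across, 85 mm tall; origin: centre of its underside.
- bowl: Bystander, loose: white bowl, 120 mm across, 45 mm tall; origin: centre of its underside.
- muffin1: Bystander, loose: muffin in a brown paper case, 62 mm across, 63 mm tall; origin: centre of its underside.
- muffin2: Bystander, loose: muffin in a brown paper case, 62 mm across, 63 mm tall; origin: centre of its underside.
- squeezy: Bystander, loose: white squeeze bottle with green nozzle, 54 mm across, 125 mm tall; origin: centre of its underside.
There are look-alikes about, which are no part of the job. Leave any blue look-alike of the lid3 alone. Leave any purple look-alike of the lid2 alone.

How it is judged:
On the way, in this order (a step that is already met when the one before it is completed fails the run):
1. every jar present has a fitting lid screwed fully home (((z of lid2 in the frame of red_jar1 between 0.07 and 0.0778 m and horizontal distance between lid2 and red_jar1 below 0.004 m and angle between the z axis of lid2 and the z axis of red_jar1, either way round below 0.06 rad and angle between lid2's own z axis and vertical below 0.15 rad) or (z of lid4 in the frame of red_jar1 between 0.07 and 0.0778 m and horizontal distance between lid4 and red_jar1 below 0.004 m and angle between the z axis of lid4 and the z axis of red_jar1, either way round below 0.06 rad and angle between lid4's own z axis and vertical below 0.15 rad)) and ((z of lid2 in the frame of red_jar2 between 0.07 and 0.0778 m and horizontal distance between lid2 and red_jar2 below 0.004 m and angle between the z axis of lid2 and the z axis of red_jar2, either way round below 0.06 rad and angle between lid2's own z axis and vertical below 0.15 rad) or (z of lid4 in the frame of red_jar2 between 0.07 and 0.0778 m and horizontal distance between lid4 and red_jar2 below 0.004 m and angle between the z axis of lid4 and the z axis of red_jar2, either way round below 0.06 rad and angle between lid4's own z axis and vertical below 0.15 rad)) and ((z of lid1 in the frame of amber_jar1 between 0.07 and 0.0778 m and horizontal distance between lid1 and amber_jar1 below 0.004 m and angle between the z axis of lid1 and the z axis of amber_jar1, either way round below 0.06 rad and angle between lid1's own z axis and vertical below 0.15 rad) or (z of lid5 in the frame of amber_jar1 between 0.07 and 0.0778 m and horizontal distance between lid5 and amber_jar1 below 0.004 m and angle between the z axis of lid5 and the z axis of amber_jar1, either way round below 0.06 rad and angle between lid5's own z axis and vertical below 0.15 rad)) and ((z of lid1 in the frame of amber_jar2 between 0.07 and 0.0778 m and horizontal distance between lid1 and amber_jar2 below 0.004 m and angle between the z axis of lid1 and the z axis of amber_jar2, either way round below 0.06 rad and angle between lid1's own z axis and vertical below 0.15 rad) or (z of lid5 in the frame of amber_jar2 between 0.07 and 0.0778 m and horizontal distance between lid5 and amber_jar2 below 0.004 m and angle between the z axis of lid5 and the z axis of amber_jar2, either way round below 0.06 rad and angle between lid5's own z axis and vertical below 0.15 rad))), for 0.2 s.
2. the inlet valve is opened as far as it goes (value of joint valve_wheel above 4.7 rad), for 0.2 s.
At the end, for the whole second after the job is handed in: Every jar present is upright in its well (within 5 mm of the floor), a fitting lid home: lid origin under 77.8 mm above the jar's, within 4 mm of its axis, square within 0.06 rad. Valve over 4.7 rad. Other lids at rest, open side down, centre over the board (all of step 1 and value of joint valve_wheel above 4.7 rad and z of each of red_jar1, red_jar2, amber_jar1, amber_jar2 in the frame of bath below 0.01 m and angle between each of red_jar1, red_jar2, amber_jar1, amber_jar2's own z axis and vertical below 0.06 rad and angle between each of lid1, lid2, lid3, lid4, lid5's own z axis and vertical below 0.12 rad and linear speed of each of lid1, lid2, lid3, lid4, lid5 below 0.02 m/s and (height (world z) of lid1 between 0.075 and 0.086 m or (height (world z) of lid1 below 0.018 m and x of lid1 in the frame of board between -0.125 and 0.125 m and y of lid1 in the frame of board between -0.165 and 0.165 m)) and (height (world z) of lid2 between 0.075 and 0.086 m or (height (world z) of lid2 below 0.018 m and x of lid2 in the frame of board between -0.125 and 0.125 m and y of lid2 in the frame of board between -0.165 and 0.165 m)) and (height (world z) of lid3 between 0.075 and 0.086 m or (height (world z) of lid3 below 0.018 m and x of lid3 in the frame of board between -0.125 and 0.125 m and y of lid3 in the frame of board between -0.165 and 0.165 m)) and (height (world z) of lid4 between 0.075 and 0.086 m or (height (world z) of lid4 below 0.018 m and x of lid4 in the frame of board between -0.125 and 0.125 m and y of lid4 in the frame of board between -0.165 and 0.165 m)) and (height (world z) of lid5 between 0.075 and 0.086 m or (height (world z) of lid5 below 0.018 m and x of lid5 in the frame of board between -0.125 and 0.125 m and y of lid5 in the frame of board between -0.165 and 0.165 m))); the robot touches nothing.
It fails at once if a bystander (mug, bowl, muffin, squeeze bottle) is shifted more than 4 cm or knocked over (distance of any of mug, bowl, muffin1, muffin2, squeezy from where it was at the start of the episode above 0.04 m or angle between any of mug, bowl, muffin1, muffin2, squeezy's own z axis and vertical above 0.5 rad).
It fails at once if the valve is opened past 1.5 rad while a jar has no fitting lid on it (value of joint valve_wheel above 1.5 rad and (distance between each of lid2, lid4 and red_jar1 above 0.1 m or distance between each of lid2, lid4 and red_jar2 above 0.1 m or distance between each of lid1, lid5 and amber_jar1 above 0.1 m or distance between each of lid1, lid5 and amber_jar2 above 0.1 m)).
It fails at once if a jar is tipped over or pulled out of its well (angle between any of red_jar1, red_jar2, amber_jar1, amber_jar2's own z axis and vertical above 0.4 rad or z of any of red_jar1, red_jar2, amber_jar1, amber_jar2 in the frame of bath above 0.035 m).
Of red_jar1, red_jar2, amber_jar1, amber_jar2 only 3 to 4 are there at a start; the rules pass over those that are not, and their reading is None.
At some moment in a run one of lid1, lid2, lid3, lid4, lid5 may be knocked a few centimetres aside while the robot is not near it.
It also fails if it takes over 210 s, if anything falls off the work surface, if the arm or the gripper's body presses on something with over 40 N, if the wrist force passes 120 N, or if a joint passes its speed limit or range.

## Working session

There is one attempt and no reset: what is moved stays moved. The work goes in short steps, Python scripts to look and compute and a shell command to move; the robot and the scene stay as the last step left them, time stands still between calls to the robot, and variables do not carry over. Pictures are saved under pics/ and viewed, about 12 in all and at most 16, crops included, and the job is handed in when it is done.

```bash
ls; mkdir -p pics; cat > h.py <<'E'
import numpy as np, cv2
from plant import r
from scipy.spatial.transform import Rotation as R
def snap(n):
    s=r.snapshot(n); np.savez('last_'+n+'.npz',**{k:np.array(v) for k,v in s.items()}); return s
def load(n): return dict(np.load('last_'+n+'.npz'))
def att(s):
    a=np.array(s['attitude']); return a if a.shape==(3,3) else R.from_quat(a).as_matrix()
def cloud(s):
    K=np.array(s['K']); k1=float(s['k1']); h,w=s['range_z'].shape
    u,v=np.meshgrid(np.arange(w),np.arange(h))
    d=np.array([k1,0,0,0.]) 
    p=cv2.undistortPoints(np.stack([u.ravel(),v.ravel()],1).astype(np.float64)[:,None],K,d)[:,0].reshape(h,w,2)
    z=s['range_z']; c=np.stack([p[...,0]*z,-p[...,1]*z,-z],-1)
    return c@att(s).T+np.array(s['position'])
def save(s,name,box=None,f=1):
    im=s['pixels'][...,::-1]
    if box: x0,y0,x1,y1=box; im=im[y0:y1,x0:x1]
    cv2.imwrite('pics/'+name,cv2.resize(im,None,fx=f,fy=f,interpolation=cv2.INTER_CUBIC))
E
python3 - <<'E'
from h import *
for n in('scene','top'):
    s=snap(n); save(s,n+'0.png'); print(n,s['position'],s['attitude'],s['K'],s['k1'])
print(r.get_state(), r.tips_ahead)
E
```

```text
pics
scene [1.02686022 0.72947539 0.68732627] [0.14084196 0.45328356 0.84254375 0.25459296] [[406.57831736   0.         317.66976518]
 [  0.         406.57831736 191.14898031]
 [  0.           0.           1.        ]] -0.049055282507533805
top [0.35969702 0.00751493 1.03144783] [-0.06302457  0.07388504  0.71073777 -0.69672141] [[372.9003804    0.         324.79992844]
 [  0.         372.9003804  196.37882142]
 [  0.           0.           1.        ]] -0.04765783253814364
{'clock': 0.1, 'q': array([-1.14419199,  0.68991061, -0.1945239 ,  1.56623955,  0.15730116,
        0.90253756, -0.21510338]), 'qd': array([-0.0019743 , -0.00227312, -0.00069216, -0.00306176,  0.00131723,
        0.00063792, -0.00140009]), 'joint_torque': array([-3.54266616e-03, -5.28504360e+01, -1.27152666e+00, -1.53839296e+01,
       -5.25267748e-02,  1.94258355e-03,  4.03497438e-05]), 'tool_pos': array([0.23904685, 0.57681592, 0.22058395]), 'eef_rot': array([ 1.95104334e-01,  9.80782123e-01, -8.45419577e-04, -1.03362214e-04]), 'contact_force': array([ 0.01548037,  0.1128837 , -0.80886095]), 'moment': array([-0.01428237, -0.03131862,  0.00169957]), 'opening': 0.999713648770043} 0.019
```

View pics/top0.png

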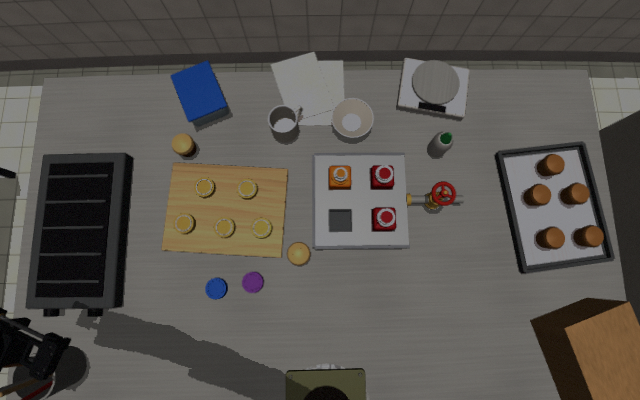

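View pics/scene0.png

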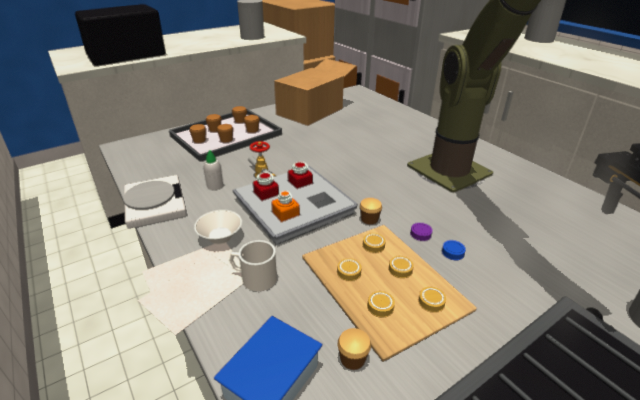

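Top view: lids are at about (205,187), (247,189), (185,224), (225,228) and (261,229). The amber jar is at (340,176), the red jars at (382,176) and (384,218), and the wheel at (443,194). The scene view also shows three jars and one empty well. Next I'll measure from both cameras.

```bash
cat >> h.py <<'E'
def blobs(s,lo,hi,xr,yr,amin=30):
    c=cloud(s); m=((c[...,2]>lo)&(c[...,2]<hi)&(c[...,0]>xr[0])&(c[...,0]<xr[1])&(c[...,1]>yr[0])&(c[...,1]<yr[1])&(s['range_z']>0)).astype(np.uint8)
    n,l,st,ce=cv2.connectedComponentsWithStats(m)
    out=[]
    for i in range(1,n):
        if st[i,4]<amin: continue
        p=c[l==i]; e=(p[:,:2].min(0)+p[:,:2].max(0))/2
        circ=cv2.minEnclosingCircle(p[:,:2].astype(np.float32))
        out.append((ce[i].round(0),p.mean(0).round(4),np.round(circ[0],4),round(circ[1],4)))
    return out
def show(n,*a,**k):
    print(n); [print(*o) for o in blobs(load(n),*a,**k)]
E
python3 - <<'E'
from h import *
for n in('top','scene'):
    s=load(n)
    show(n,.024,.038,(.25,.8),(.08,.45))
    print('rims/necks');show(n,.085,.105,(.3,.8),(-.25,.1),amin=8)
    print('jar shoulders');show(n,.06,.08,(.3,.8),(-.25,.1),amin=8)
    print('bath'); show(n,.028,.043,(.3,.8),(-.3,.08),amin=200)
    c=cloud(s); 
    for p in ([(225,205),(150,300)] if n=='top' else [(370,270)]): print(p,c[p[1],p[0]])
    px=s['pixels'].astype(int); m=(px[...,0]>110)&(px[...,1]<60)&(px[...,2]<60)&(c[...,1]<-.18)&(c[...,1]>-.36)&(c[...,2]>.08)
    p=c[m]; print('wheel',m.sum(),p.min(0),p.max(0),np.median(p,0))
E
```

```text
top
[280. 117.] [0.7899 0.1129 0.0323] [0.7795 0.1086] 0.0293
[205. 120.] [0.7857 0.3282 0.0313] [0.787 0.328] 0.035
[282. 138.] [0.7272 0.1064 0.031 ] [0.7353 0.1089] 0.0282
[204. 187.] [0.5895 0.3219 0.0309] [0.5906 0.3226] 0.0289
[247. 188.] [0.5826 0.2044 0.0308] [0.5828 0.2056] 0.0282
[184. 223.] [0.4896 0.3732 0.0308] [0.4902 0.3747] 0.029
[224. 227.] [0.477 0.263 0.031] [0.478  0.2636] 0.0289
[260. 227.] [0.474  0.1648 0.0312] [0.4738 0.1651] 0.0277
rims/necks
top
[292. 111.] [0.7817 0.0751 0.0865] [0.7766 0.0802] 0.0242
[289. 129.] [0.7304 0.0818 0.0862] [0.7308 0.0816] 0.0091
[384. 174.] [ 0.6016 -0.1636  0.092 ] [ 0.6032 -0.1639] 0.0238
[340. 174.] [ 0.6027 -0.0492  0.0943] [ 0.6041 -0.0498] 0.0186
[386. 217.] [ 0.4876 -0.1629  0.0919] [ 0.488  -0.1634] 0.0238
jar shoulders
top
[289. 111.] [0.7902 0.0835 0.0707] [0.7835 0.0831] 0.0207
[296. 109.] [0.7949 0.0642 0.071 ] [0.7955 0.0635] 0.008
[290. 130.] [0.7332 0.0802 0.0698] [0.7422 0.0811] 0.027
[381. 178.] [ 0.596  -0.1591  0.0688] [ 0.6025 -0.1641] 0.0384
[339. 178.] [ 0.5982 -0.0488  0.0703] [ 0.6042 -0.0487] 0.0384
[38
[... 1306 characters left out ...]
33] 0.0059
jar shoulders
scene
[300. 175.] [ 0.4977 -0.1488  0.0696] [ 0.4895 -0.1627] 0.0384
[265. 187.] [ 0.6112 -0.1493  0.0697] [ 0.6037 -0.166 ] 0.0397
[285. 206.] [ 0.6128 -0.0367  0.0702] [ 0.6059 -0.0488] 0.0385
[371. 202.] [0.4047 0.0667 0.0628] [0.4023 0.0651] 0.0226
[256. 249.] [0.7522 0.0737 0.0702] [0.759  0.0896] 0.0339
[236. 253.] [0.7969 0.0655 0.0728] [0.7967 0.0657] 0.0053
bath
scene
[295. 204.] [ 0.5594 -0.0729  0.036 ] [ 0.547  -0.1075] 0.1845
[223. 220.] [ 0.7577 -0.1136  0.0359] [ 0.7768 -0.0922] 0.0568
(370, 270) [0.53761858 0.2268092  0.01414045]
wheel 122 [ 0.51837157 -0.33995207  0.1033664 ] [ 0.57319624 -0.27942986  0.11712015] [ 0.54946953 -0.30465481  0.11041041]
```

```bash
cat >> h.py <<'E'
def yaw(): 
    m=R.from_quat(r.get_state()['eef_rot']).as_matrix(); return np.degrees(np.arctan2(m[1,1],m[0,1]))
def to(x,y,z):
    s=r.get_state(); d=(np.array([x,y,z])-s['tool_pos'])/.025
    print('units',d.round(2),'pos',s['tool_pos'].round(4),'F',s['contact_force'].round(1),'M',s['moment'].round(2),'yaw',round(yaw(),1),'q',s['q'].round(2),'op',round(s['opening']*88.1,1),'t',s['clock'])
E
python3 -m inch '[[0.55,-0.97,0,1,88],[0.55,-0.97,0,1,88],[0.55,-0.97,0,1,88],[0.55,-0.97,0,1,88],[0.55,-0.97,0,1,88]]' 20
python3 -m inch '[[0.55,-0.97,0,1,88],[0.55,-0.97,0,1,88],[0.55,-0.97,0,1,88],[0.55,-0.97,0,1,88],[0.55,-0.97,0,1,88]]'
python3 -m inch '[[0.55,-0.97,-1,1,88],[0.55,-0.97,-1,1,88],[0.55,-0.97,-1,1,88],[0.55,-0.97,-1,1,88],[0.55,-0.97,-0.8,1,88]]'
python3 -m inch '[[0.55,-0.97,0,1,88],[0.55,-0.97,0,1,88],[0,0,0,0,88]]'
python3 -c "
from h import *
to(.474,.1645,.034)"
```

```text
clock: 0.6
tool_pos: [0.3083, 0.4549, 0.221]
eef_rot: [-0.068, 0.998, -0.0, -0.0]
contact_force: [-0.5, 0.2, -0.1]
opening: 0.995
clock: 1.1
tool_pos: [0.3771, 0.3336, 0.2211]
eef_rot: [-0.323, 0.946, -0.0, -0.0]
contact_force: [0.6, 0.1, 0.0]
opening: 0.998
clock: 1.6
tool_pos: [0.4455, 0.2123, 0.0999]
eef_rot: [-0.557, 0.83, 0.0, -0.001]
contact_force: [-0.0, -0.1, 0.1]
opening: 0.997
clock: 1.9
tool_pos: [0.4745, 0.16, 0.1002]
eef_rot: [-0.637, 0.771, -0.001, -0.002]
contact_force: [-0.1, 0.2, -1.4]
opening: 0.998
units [-0.02  0.18 -2.65] pos [0.4745 0.16   0.1002] F [-0.1  0.2 -1.4] M [0.1  0.13 0.01] yaw 169.1 q [-0.06  0.79 -0.6   2.03  0.82  0.58  1.71] op 87.9 t 1.9
```

```bash

python3 -m inch '[[0,0.18,-1,0,88],[0,0,-1,0,88],[0,0,-0.65,0,88],[0,0,0,0,50],[0,0,0,0,50]]' 20
python3 -m inch '[[0,0,0,0,50],[0,0,0,0,50],[0,0,0,0,50]]' 20
python3 -c "
from h import *
to(.4885,-.1635,.14)"
```

```text
clock: 2.4
tool_pos: [0.4726, 0.1705, 0.0353]
eef_rot: [-0.64, 0.769, 0.0, -0.0]
contact_force: [0.1, -0.7, -0.3]
opening: 0.841
clock: 2.7
tool_pos: [0.4734, 0.1698, 0.0358]
eef_rot: [-0.639, 0.769, -0.0, 0.001]
contact_force: [-0.3, -0.5, -0.4]
opening: 0.583
units [  0.6  -13.33   4.17] pos [0.4734 0.1698 0.0358] F [-0.3 -0.5 -0.4] M [0.06 0.09 0.02] yaw 169.5 q [-0.16  0.89 -0.46  2.05  0.98  0.43  1.56] op 51.3 t 2.7
```

```bash

python3 -c "
from h import *
to(.474,.1645,.034)
for n in('top','scene'):
    s=snap(n)
    show(n,.024,.038,(.4,.68),(.08,.45))
save(load('top'),'t1.png',(160,150,320,290),4)
to(.474,.1645,.034)"
```

```text
units [ 0.02 -0.21 -0.07] pos [0.4734 0.1698 0.0358] F [-0.3 -0.5 -0.4] M [0.06 0.09 0.02] yaw 169.5 q [-0.16  0.89 -0.46  2.05  0.98  0.43  1.56] op 51.3 t 2.7
top
[201. 187.] [0.5898 0.3311 0.0313] [0.5902 0.3234] 0.0281
[183. 223.] [0.4897 0.3736 0.0309] [0.4904 0.3752] 0.0289
[220. 234.] [0.4578 0.2725 0.0305] [0.4587 0.2727] 0.0168
scene
[375. 242.] [0.4769 0.1695 0.0317] [0.4748 0.1655] 0.0292
[401. 265.] [0.4808 0.2672 0.0327] [0.4784 0.2638] 0.0295
[349. 268.] [0.5866 0.2084 0.032 ] [0.5839 0.2044] 0.0293
[432. 298.] [0.4941 0.3771 0.0319] [0.4909 0.3757] 0.03
[381. 302.] [0.5924 0.3256 0.0323] [0.5895 0.3235] 0.0294
units [ 0.03 -0.21 -0.06] pos [0.4732 0.1697 0.0355] F [ 0.3 -0.4 -0.7] M [ 0.09  0.05 -0.02] yaw 169.5 q [-0.16  0.89 -0.46  2.05  0.98  0.43  1.56] op 50.1 t 2.8
```

View pics/t1.png

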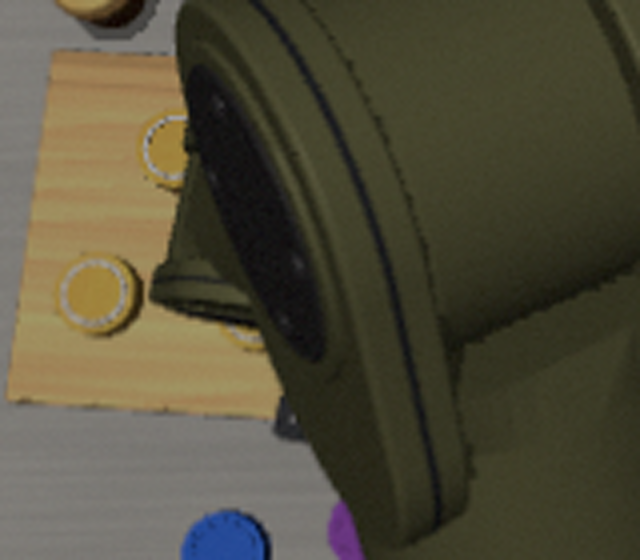

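```bash

python3 -c "
from h import *
save(load('scene'),'s1.png',(300,180,460,320),4)
c=cloud(load('scene'));print(c[225:262:3,375].round(3))"
```

```text
[[0.405 0.091 0.001]
 [0.423 0.11  0.011]
 [0.431 0.12  0.012]
 [0.457 0.148 0.032]
 [0.464 0.157 0.032]
 [0.472 0.165 0.031]
 [0.481 0.176 0.033]
 [0.487 0.183 0.031]
 [0.49  0.187 0.026]
 [0.488 0.187 0.015]
 [0.493 0.192 0.013]
 [0.501 0.202 0.014]
 [0.508 0.21  0.014]]
```

View pics/s1.png

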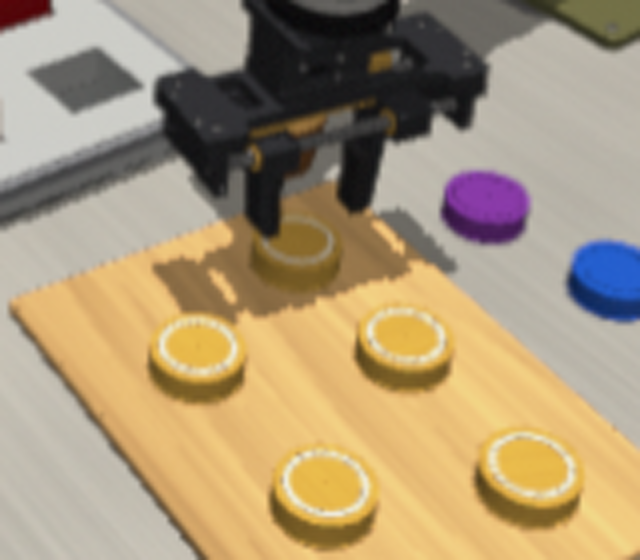

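```bash

python3 -c "
from h import *
s=load('scene');c=cloud(s);print(s['position'],s['attitude'])
for p in [(367,237),(367,233),(366,225),(364,218),(388,231),(388,225),(345,218)]: print(p,c[p[1],p[0]].round(4),s['pixels'][p[1],p[0]])
to(0,0,0)"
```

```text
[1.02686022 0.72947539 0.68732627] [0.14084196 0.45328356 0.84254375 0.25459296]
(367, 237) [0.5078 0.1739 0.0635] [24 24 25]
(367, 233) [0.5103 0.1754 0.0779] [24 24 25]
(366, 225) [0.5129 0.1722 0.1009] [24 25 26]
(364, 218) [0.5328 0.1851 0.1378] [124  98  51]
(388, 231) [0.4486 0.183  0.0616] [21 21 20]
(388, 225) [0.4491 0.1809 0.0791] [19 20 18]
(345, 218) [0.5558 0.146  0.1227] [52 51 49]
units [-18.93  -6.79  -1.42] pos [0.4732 0.1697 0.0355] F [ 0.3 -0.4 -0.7] M [ 0.09  0.05 -0.02] yaw 169.5 q [-0.16  0.89 -0.46  2.05  0.98  0.43  1.56] op 50.1 t 2.8
```

```bash

python3 -c "
from h import *
s=snap('scene');c=cloud(s)
m=(s['pixels'].max(-1)<45)&(np.abs(c[...,0]-.475)<.1)&(np.abs(c[...,1]-.17)<.05)&(c[...,2]>.04)
v,u=np.nonzero(m);o=np.argsort(c[m][:,2])[:12]
for i in o: print(u[i],v[i],c[v[i],u[i]].round(4))
to(0,0,0)"; python3 -c "
from plant import r; print([a for a in dir(r) if a[0]!='_'])"
```

```text
368 238 [0.5039 0.1736 0.0584]
385 229 [0.447  0.1707 0.0589]
389 231 [0.4447 0.1826 0.0596]
367 238 [0.507  0.1734 0.0597]
388 232 [0.4496 0.1843 0.0598]
387 231 [0.4494 0.1805 0.0603]
390 231 [0.4432 0.1845 0.0603]
388 231 [0.4478 0.1822 0.0607]
386 230 [0.4494 0.1767 0.0608]
368 237 [0.5037 0.1731 0.0611]
366 238 [0.5103 0.1735 0.0613]
386 229 [0.4478 0.1747 0.062 ]
units [-18.93  -6.79  -1.42] pos [0.4732 0.1697 0.0354] F [ 0.5 -0.1  0.2] M [0.16 0.13 0.01] yaw 169.5 q [-0.16  0.89 -0.46  2.05  0.98  0.43  1.56] op 49.6 t 2.85
['Unreachable', 'finish_job', 'get_state', 'snapshot', 'tips_ahead']
```

```bash
cat >> h.py <<'E'
def tips():
    s=snap('scene');c=cloud(s);p=r.get_state()['tool_pos']
    m=(s['pixels'].max(-1)<45)&(np.hypot(c[...,0]-p[0],c[...,1]-p[1])<.09)&(c[...,2]>p[2]-.03)&(c[...,2]<p[2]+.06)
    v,u=np.nonzero(m);o=np.argsort(c[m][:,2])[:9]
    for i in o: print(u[i],v[i],c[v[i],u[i]].round(4))
E
python3 -m inch '[[0,-0.1,0,0,88],[0,0,0,0,88],[0,0,0,0,88],[0,0,0,0,88]]' 20
python3 -m inch '[[0,0,-0.4,0,88],[0,0,0,0,88],[0,0,0,0,88]]' 20
python3 -c "
from h import *
to(.474,.1645,0);tips()
save(load('scene'),'s2.png',(300,180,460,320),4)"
```

```text
clock: 3.25
tool_pos: [0.473, 0.1672, 0.0351]
eef_rot: [-0.639, 0.769, 0.0, -0.0]
contact_force: [0.0, 0.4, -0.9]
opening: 0.907
clock: 3.55
tool_pos: [0.4726, 0.1671, 0.0246]
eef_rot: [-0.64, 0.769, 0.0, -0.001]
contact_force: [0.2, -0.2, -0.1]
opening: 1.002
units [ 0.05 -0.1  -0.98] pos [0.4726 0.1671 0.0246] F [ 0.2 -0.2 -0.1] M [0.12 0.08 0.02] yaw 169.5 q [-0.17  0.91 -0.44  2.06  1.01  0.41  1.54] op 88.2 t 3.55
394 233 [0.4276 0.1842 0.0467]
391 231 [0.429  0.1746 0.0472]
394 232 [0.4258 0.182  0.0476]
395 232 [0.4242 0.1839 0.0482]
359 243 [0.5255 0.1671 0.0483]
393 233 [0.4315 0.1844 0.0486]
361 242 [0.5196 0.1674 0.0488]
392 232 [0.4323 0.1814 0.0501]
396 232 [0.424  0.187  0.0502]
```

View pics/s2.png

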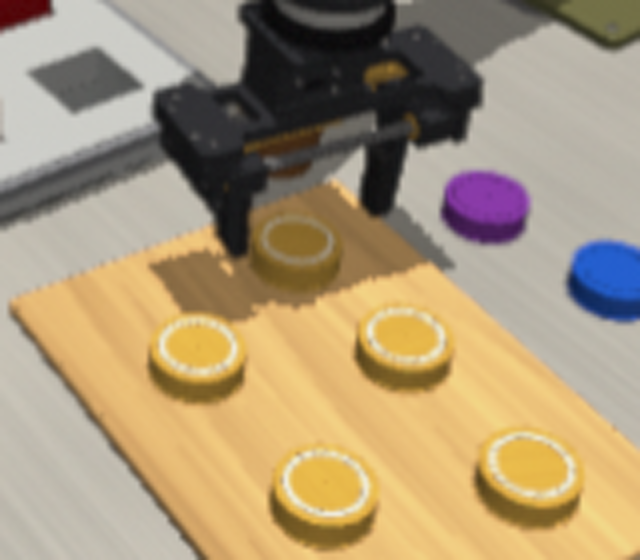

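The picture puts the tips about 20 mm above the reported TCP height, not 19 mm below it, and there is no contact force. I'll trust the picture and go down carefully.

```bash

python3 -m inch '[[0.04,-0.1,-0.3,0,88],[0,0,-0.3,0,88],[0,0,0,0,88],[0,0,0,0,88]]' 20
python3 -m inch '[[0,0,-0.3,0,88],[0,0,0,0,88],[0,0,0,0,88]]' 20
python3 -c "
from h import *
to(.474,.1645,0);tips()"
```

```text
clock: 4.0
tool_pos: [0.4737, 0.1646, 0.0097]
eef_rot: [-0.64, 0.769, 0.0, -0.0]
contact_force: [0.1, -0.2, -0.3]
opening: 0.999
clock: 4.3
tool_pos: [0.4738, 0.1647, 0.0024]
eef_rot: [-0.639, 0.769, 0.0, -0.0]
contact_force: [0.5, 0.3, 0.7]
opening: 1.001
units [ 0.01 -0.01 -0.1 ] pos [0.4738 0.1647 0.0024] F [0.5 0.3 0.7] M [0.08 0.1  0.06] yaw 169.5 q [-0.2   0.94 -0.38  2.06  1.07  0.35  1.49] op 88.2 t 4.3
393 239 [0.4258 0.182  0.0249]
358 249 [0.5235 0.1631 0.0253]
388 236 [0.429  0.1667 0.0256]
391 239 [0.4313 0.1804 0.0263]
390 238 [0.431  0.1763 0.0266]
389 237 [0.4305 0.172  0.0267]
394 238 [0.4226 0.182  0.0267]
392 239 [0.4296 0.1821 0.0267]
357 249 [0.5284 0.1649 0.029 ]
```

```bash

python3 -m inch '[[0,0,-0.28,0,88],[0,0,0,0,50],[0,0,0,0,50],[0,0,0,0,50],[0,0,0,0,50]]' 25
python3 -m inch '[[0,0,0,0,50],[0,0,0,0,50],[0,0,0,0,50]]' 25
python3 -c "
from h import *
to(.4885,-.1635,.14)"
```

```text
clock: 4.85
tool_pos: [0.4739, 0.1646, -0.0044]
eef_rot: [-0.639, 0.769, 0.0, -0.0]
contact_force: [0.3, -0.1, -0.6]
opening: 0.657
clock: 5.15
tool_pos: [0.474, 0.1647, -0.0044]
eef_rot: [-0.639, 0.769, 0.0, -0.0]
contact_force: [0.3, 0.1, -0.7]
opening: 0.638
units [  0.58 -13.13   5.78] pos [ 0.474   0.1647 -0.0044] F [ 0.3  0.1 -0.7] M [0.1  0.05 0.03] yaw 169.5 q [-0.21  0.95 -0.36  2.06  1.09  0.33  1.47] op 56.2 t 5.15
```

```bash

python3 -m inch '[[0,0,1,0,50],[0,0,1,0,50],[0,0,1,0,50],[0,0,1,0,50],[0,0,0.2,0,50]]' 25
python3 -m inch '[[0.1,-1,0,0,50],[0.1,-1,0,0,50],[0.1,-1,0,0,50],[0.1,-1,0,0,50],[0.1,-1,0,0,50]]'
python3 -m inch '[[0.08,-1,0,0,50],[0,-1,0,0,50],[0,-1,0,0,50],[0,-1,0,0,50],[0,-1,0,0,50]]'
python3 -m inch '[[0,-1,0,0,50],[0,-1,0,0,50],[0,-1,0,0,50],[0,-0.13,0,0,50],[0,0,0,0,50]]'
python3 -m inch '[[0,0,0,0,50],[0,0,0,0,50]]'
python3 -c "
from h import *
to(.4885,-.1635,.0696)
s=snap('scene');save(s,'s3.png',(230,100,390,220),4)
show('scene',.024,.038,(.4,.68),(.08,.45));show('scene',.115,.142,(.4,.68),(-.25,.08))"
```

```text
clock: 5.65
tool_pos: [0.4751, 0.1653, 0.1027]
eef_rot: [-0.639, 0.769, -0.0, 0.002]
contact_force: [0.3, 0.7, -0.7]
opening: 0.639
clock: 6.15
tool_pos: [0.486, 0.0385, 0.0998]
eef_rot: [-0.639, 0.769, 0.0, -0.001]
contact_force: [0.1, 0.3, -0.6]
opening: 0.639
clock: 6.65
tool_pos: [0.4879, -0.0864, 0.0998]
eef_rot: [-0.639, 0.769, 0.0, -0.001]
contact_force: [0.1, 0.5, -0.6]
opening: 0.643
clock: 7.15
tool_pos: [0.488, -0.1638, 0.0999]
eef_rot: [-0.639, 0.769, 0.0, -0.0]
contact_force: [-0.4, 0.8, 0.3]
opening: 0.639
clock: 7.35
tool_pos: [0.4887, -0.1618, 0.1006]
eef_rot: [-0.64, 0.768, 0.0, 0.0]
contact_force: [0.7, 0.3, -0.5]
opening: 0.639
units [-0.01 -0.07 -1.24] pos [ 0.4887 -0.1618  0.1006] F [ 0.7  0.3 -0.5] M [0.15 0.03 0.03] yaw 169.6 q [ 0.63  0.82 -0.67  1.99  0.85  0.64  2.35] op 56.3 t 7.35
scene
[372. 217.] [0.4153 0.0871 0.0315] [0.414  0.0854] 0.0148
[401. 265.] [0.4808 0.2672 0.0328] [0.4776 0.2647] 0.03
[349. 268.] [0.5865 0.2081 0.0322] [0.5833 0.2047] 0.0288
[432. 298.] [0.494  0.3771 0.0318] [0.4922 0.3748] 0.0289
[381. 302.] [0.5925 0.3255 0.0323] [0.5895 0.3235] 0.0295
scene
[299. 155.] [ 0.4936 -0.1535  0.133 ] [ 0.49   -0.1609] 0.0441
```

View pics/s3.png

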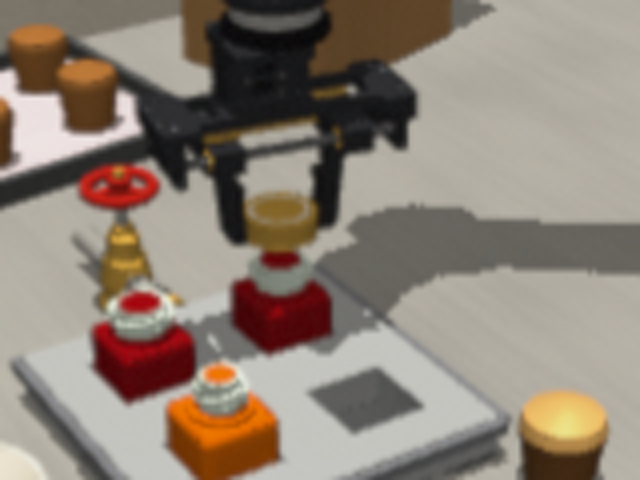

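The lid is held level over red jar R2. I'll lower it onto the neck in steps.

```bash

python3 -m inch '[[0,-0.06,-0.5,0,50],[0,0,-0.5,0,50],[0,0,0,0,50],[0,0,0,0,50]]'
python3 -m inch '[[0,0,-0.1,0,50],[0,0,-0.1,0,50],[0,0,0,0,50]]'
python3 -c "
from h import *
to(.4885,-.1635,.0646)"
```

```text
clock: 7.8
tool_pos: [0.4883, -0.1648, 0.0747]
eef_rot: [-0.64, 0.769, 0.0, -0.0]
contact_force: [-0.9, 0.5, 0.4]
opening: 0.636
clock: 8.1
tool_pos: [0.4885, -0.1649, 0.0728]
eef_rot: [-0.64, 0.769, -0.001, -0.0]
contact_force: [-5.3, 0.5, 28.1]
opening: 0.64
units [-0.    0.06 -0.33] pos [ 0.4885 -0.1649  0.0728] F [-5.3  0.5 28.1] M [ 0.04  1.23 -0.06] yaw 169.5 q [ 0.6   0.86 -0.61  2.    0.92  0.58  2.3 ] op 56.4 t 8.1
```

```bash

python3 -m inch '[[0,0.05,0.07,0,50],[0,0,0,-1,50],[0,0,0,-1,50],[0,0,0,-1,50]]'
python3 -m inch '[[0,0,0,-1,50],[0,0,0,-1,50],[0,0,0,-1,50],[0,0,0,-1,50]]'
python3 -c "
from h import *
to(.4885,-.1635,.0646)"
```

```text
clock: 8.5
tool_pos: [0.4895, -0.1642, 0.0732]
eef_rot: [-0.51, 0.86, -0.001, 0.001]
contact_force: [-1.1, -0.1, 10.7]
opening: 0.641
clock: 8.9
tool_pos: [0.4897, -0.1643, 0.0732]
eef_rot: [-0.32, 0.948, -0.001, 0.001]
contact_force: [0.1, -1.6, 11.3]
opening: 0.637
units [-0.05  0.03 -0.35] pos [ 0.4897 -0.1643  0.0732] F [ 0.1 -1.6 11.3] M [-0.18  0.04  0.13] yaw 127.3 q [ 0.49  0.82 -0.43  2.    0.73  0.47  1.74] op 56.1 t 8.9
```

```bash

python3 -m inch '[[0,0,0,-1,50],[0,0,0,-1,50],[0,0,0,-1,50],[0,0,0,-1,50],[0,0,0,-1,50]]'
python3 -m inch '[[0,0,0,-1,50],[0,0,0,-1,50],[0,0,0,-1,50],[0,0,0,-1,50],[0,0,0,-1,50]]'
python3 -m inch '[[0,0,0,-1,50],[0,0,0,-1,50],[0,0,0,-1,50],[0,0,0,-1,50],[0,0,0,-1,50]]'
python3 -c "
from h import *
to(.4885,-.1635,.0646)"
```

```text
clock: 9.4
tool_pos: [0.4898, -0.1644, 0.0733]
eef_rot: [-0.063, 0.998, -0.001, 0.001]
contact_force: [-0.0, -1.5, 11.2]
opening: 0.643
clock: 9.9
tool_pos: [0.4901, -0.1647, 0.0733]
eef_rot: [0.197, 0.98, -0.0, 0.002]
contact_force: [1.3, -0.6, 9.8]
opening: 0.64
clock: 10.4
tool_pos: [0.49, -0.1652, 0.0733]
eef_rot: [0.444, 0.896, -0.0, 0.002]
contact_force: [-0.3, -2.8, 10.7]
opening: 0.643
units [-0.06  0.07 -0.35] pos [ 0.49   -0.1652  0.0733] F [-0.3 -2.8 10.7] M [-0.54  0.    0.09] yaw 37.2 q [ 0.27  0.79 -0.06  2.02  0.13  0.33  0.76] op 56.7 t 10.4
```

No thread after 132° under 11 N, so this lid isn't red. I'll back it off, lift and try it on the amber jar.

```bash

python3 -m inch '[[0,0,0,1,50],[0,0,0,1,50],[0,0,0.5,1,50],[0,0,0.7,1,50],[0,0,0,1,50]]'
python3 -m inch '[[0.92,0.93,0,1,50],[0.92,0.93,0,1,50],[0.92,0.93,0,1,50],[0.92,0.93,0,1,50],[0.92,0.93,0,1,50]]'
python3 -m inch '[[0,0,0,1,50],[0,0,0,1,50],[0,0,0,1,50],[0,0,0,1,50],[0,0,0,1,50]]'
python3 -m inch '[[0,0,0,1,50],[0,0,0,1,50],[0,0,0,1,50],[0,0,0,1,50],[0,0,0,1,50]]'
python3 -m inch '[[0,0,0,0,50],[0,0,0,0,50],[0,0,0,0,50]]'
python3 -c "
from h import *
to(.605,-.049,.0696)
s=snap('scene');show('scene',.115,.142,(.4,.68),(-.25,.08))"
```

```text
clock: 10.9
tool_pos: [0.4891, -0.1641, 0.1035]
eef_rot: [0.193, 0.981, -0.0, 0.001]
contact_force: [0.0, -0.5, -0.4]
opening: 0.638
clock: 11.4
tool_pos: [0.6037, -0.0467, 0.1016]
eef_rot: [-0.068, 0.998, -0.0, -0.001]
contact_force: [0.8, 0.3, 0.2]
opening: 0.641
clock: 11.9
tool_pos: [0.6028, -0.0476, 0.1014]
eef_rot: [-0.324, 0.946, 0.0, -0.001]
contact_force: [-0.4, -0.1, -0.9]
opening: 0.643
clock: 12.4
tool_pos: [0.6028, -0.0477, 0.1014]
eef_rot: [-0.557, 0.83, 0.0, -0.001]
contact_force: [0.4, -0.0, -1.9]
opening: 0.644
clock: 12.7
tool_pos: [0.6033, -0.0476, 0.1021]
eef_rot: [-0.555, 0.832, 0.0, -0.0]
contact_force: [-0.2, 0.1, -0.3]
opening: 0.643
units [ 0.07 -0.06 -1.3 ] pos [ 0.6033 -0.0476  0.1021] F [-0.2  0.1 -0.3] M [ 0.11  0.05 -0.03] yaw 157.4 q [ 0.35  0.89 -0.64  1.71  0.71  0.79  2.11] op 56.6 t 12.7
scene
[285. 184.] [ 0.6083 -0.0394  0.1356] [ 0.6081 -0.0394] 0.0424
```

```bash

python3 -m inch '[[0.06,-0.05,-0.4,0,50],[0,0,-0.5,0,50],[0,0,-0.1,0,50],[0,0,-0.1,0,50],[0,0,0,0,50]]'
python3 -m inch '[[0,0,-0.1,0,50],[0,0,0,-1,50],[0,0,0,-1,50],[0,0,0,-1,50],[0,0,0,-1,50]]'
python3 -c "
from h import *
to(.605,-.049,.0646)"
```

```text
clock: 13.25
tool_pos: [0.6045, -0.0491, 0.0743]
eef_rot: [-0.555, 0.832, 0.0, -0.001]
contact_force: [-0.2, -1.5, -1.5]
opening: 0.64
clock: 13.75
tool_pos: [0.6059, -0.0493, 0.0728]
eef_rot: [-0.368, 0.93, -0.001, 0.001]
contact_force: [1.3, -2.3, 0.2]
opening: 0.639
units [-0.04  0.01 -0.33] pos [ 0.6059 -0.0493  0.0728] F [ 1.3 -2.3  0.2] M [-0.14 -0.11 -0.02] yaw 133.2 q [ 0.28  0.91 -0.5   1.72  0.64  0.68  1.75] op 56.3 t 13.75
```

```bash

python3 -m inch '[[0,0,-0.1,-1,50],[0,0,-0.05,-1,50],[0,0,0,-1,50],[0,0,0,-1,50]]'
python3 -m inch '[[0,0,-0.05,-1,50],[0,0,0,-1,50],[0,0,0,-1,50],[0,0,0,-1,50]]'
python3 -c "
from h import *
to(.605,-.049,.0646)"
```

```text
clock: 14.15
tool_pos: [0.6069, -0.0514, 0.071]
eef_rot: [-0.167, 0.986, -0.002, 0.002]
contact_force: [-1.7, -4.7, 11.4]
opening: 0.642
clock: 14.55
tool_pos: [0.6059, -0.052, 0.0697]
eef_rot: [0.042, 0.999, -0.002, 0.001]
contact_force: [-3.1, -5.9, 12.1]
opening: 0.64
units [-0.04  0.12 -0.2 ] pos [ 0.6059 -0.052   0.0697] F [-3.1 -5.9 12.1] M [-1.22  0.68  0.13] yaw 85.2 q [ 0.16  0.88 -0.27  1.73  0.4   0.58  1.13] op 56.4 t 14.55
```

```bash

python3 -m inch '[[0,-0.05,0,-1,50],[0,0,0,-1,50],[0,0,-0.02,-1,50],[0,0,-0.02,-1,50]]'
python3 -m inch '[[0,0,-0.02,-1,50],[0,0,-0.02,-1,50],[0,0,-0.02,-1,50],[0,0,-0.02,-1,50]]'
python3 -c "
from h import *
to(.605,-.049,.0646)"
```

```text
clock: 14.95
tool_pos: [0.6051, -0.0524, 0.0683]
eef_rot: [0.249, 0.969, -0.001, 0.001]
contact_force: [-4.4, -4.1, 14.2]
opening: 0.641
clock: 15.35
tool_pos: [0.6051, -0.0516, 0.067]
eef_rot: [0.444, 0.896, -0.001, 0.001]
contact_force: [-4.7, -3.1, 19.2]
opening: 0.64
units [-0.    0.1  -0.09] pos [ 0.6051 -0.0516  0.067 ] F [-4.7 -3.1 19.2] M [-0.68  1.27  0.12] yaw 37.2 q [ 0.04  0.87 -0.06  1.74  0.1   0.53  0.57] op 56.4 t 15.35
```

It sinks at the thread's lead, so this lid is amber. I'll keep turning until it is home.

```bash

python3 -m inch '[[0,0,0,-1,50],[0,0,0,-1,50],[0,0,-0.01,-1,50],[0,0,-0.01,-1,50]]'
python3 -m inch '[[0,0,-0.01,-1,50],[0,0,-0.01,-1,50],[0,0,-0.01,-1,50],[0,0,-0.01,-1,50]]'
python3 -c "
from h import *
to(.605,-.049,.0646)"
```

```text
clock: 15.75
tool_pos: [0.6063, -0.0511, 0.066]
eef_rot: [0.621, 0.784, 0.001, 0.002]
contact_force: [-1.8, -1.2, 12.1]
opening: 0.639
clock: 16.15
tool_pos: [0.6058, -0.0521, 0.0647]
eef_rot: [0.77, 0.638, 0.0, 0.002]
contact_force: [-2.7, -3.6, 9.3]
opening: 0.639
units [-0.03  0.12 -0.  ] pos [ 0.6058 -0.0521  0.0647] F [-2.7 -3.6  9.3] M [-0.92  0.71  0.15] yaw -10.8 q [-0.07  0.89  0.15  1.75 -0.22  0.52  0.03] op 56.3 t 16.15
```

```bash

python3 -m inch '[[0,0,-0.01,-1,50],[0,0,-0.01,-1,50],[0,0,0,-1,50]]'
python3 -m inch '[[0,0,0,-1,50],[0,0,0,-1,50],[0,0,0,-1,50]]'
python3 -c "
from h import *
to(.605,-.049,.0646)"
```

```text
clock: 16.45
tool_pos: [0.6051, -0.0523, 0.0638]
eef_rot: [0.861, 0.509, -0.0, 0.001]
contact_force: [-2.6, -3.6, 7.7]
opening: 0.643
clock: 16.75
tool_pos: [0.6044, -0.0517, 0.0631]
eef_rot: [0.93, 0.368, -0.0, 0.001]
contact_force: [-3.2, -3.0, 5.6]
opening: 0.642
units [0.02 0.11 0.06] pos [ 0.6044 -0.0517  0.0631] F [-3.2 -3.   5.6] M [-0.72  0.85  0.06] yaw -46.8 q [-0.16  0.91  0.3   1.75 -0.46  0.55 -0.39] op 56.6 t 16.75
```

```bash

python3 -m inch '[[0,0,-0.02,-1,50],[0,0,-0.02,-1,50],[0,0,0,-1,50]]'
python3 -m inch '[[0,0,0,-1,50],[0,0,0,-1,50],[0,0,0,0,50]]'
python3 -c "
from h import *
to(.605,-.049,.0646)"
```

```text
clock: 17.05
tool_pos: [0.6041, -0.0512, 0.0626]
eef_rot: [0.976, 0.218, -0.0, 0.0]
contact_force: [-4.4, -1.7, 10.4]
opening: 0.641
clock: 17.35
tool_pos: [0.6042, -0.0506, 0.0625]
eef_rot: [0.993, 0.116, -0.0, 0.0]
contact_force: [-4.7, -1.5, 10.5]
opening: 0.638
units [0.03 0.06 0.08] pos [ 0.6042 -0.0506  0.0625] F [-4.7 -1.5 10.5] M [-0.28  1.08 -0.08] yaw -76.6 q [-0.23  0.93  0.43  1.76 -0.64  0.6  -0.74] op 56.3 t 17.35
```

```bash

python3 -m inch '[[0,0,0,0,88],[0,0,0,0,88],[0,0,0,0,88],[0,0,0,0,88]]'
python3 -m inch '[[0,0,1,0,88],[0,0,1,0,88],[0,0,0.5,1,88],[0,1,0,1,88],[0,1,0,1,88]]'
python3 -m inch '[[0,1,0,1,88],[0,1,0,1,88],[0,1,0,1,88],[0,1,0,1,88],[0,1,0,1,88]]'
python3 -c "
from h import *
for n in('top','scene'):
    s=snap(n); show(n,.024,.038,(.4,.68),(.08,.45));print('jars');show(n,.085,.115,(.4,.68),(-.25,.02),amin=10)
save(load('scene'),'s4.png',(230,130,390,250),4)
to(.583,.205,.036)"
```

```text
clock: 17.75
tool_pos: [0.6051, -0.0497, 0.0612]
eef_rot: [0.993, 0.118, 0.0, -0.0]
contact_force: [0.4, 0.4, -0.5]
opening: 0.977
clock: 18.25
tool_pos: [0.6054, -0.0003, 0.1245]
eef_rot: [0.962, 0.273, 0.001, 0.0]
contact_force: [0.1, -0.5, -0.1]
opening: 0.997
clock: 18.75
tool_pos: [0.6049, 0.1261, 0.1237]
eef_rot: [0.858, 0.513, 0.0, -0.0]
contact_force: [0.1, 0.0, -0.4]
opening: 0.996
top
[225. 228.] [0.4753 0.2615 0.0309] [0.4768 0.2636] 0.0284
jars
top
[340. 173.] [ 0.6029 -0.0491  0.0995] [ 0.6046 -0.0491] 0.0282
[384. 174.] [ 0.6015 -0.1637  0.0921] [ 0.6023 -0.1645] 0.0238
[386. 217.] [ 0.4877 -0.1628  0.0921] [ 0.4883 -0.1634] 0.0239
scene
[373. 217.] [0.4143 0.0878 0.0314] [0.4142 0.0872] 0.0153
[401. 265.] [0.4808 0.2677 0.0328] [0.4785 0.2643] 0.0296
[349. 268.] [0.5865 0.2082 0.0322] [0.5856 0.2038] 0.03
[432. 298.] [0.4942 0.3771 0.0318] [0.4919 0.3743] 0.0296
[381. 302.] [0.5925 0.3253 0.0325] [0.5903 0.3242] 0.0291
jars
scene
[300. 166.] [ 0.4906 -0.1594  0.093 ] [ 0.489  -0.1615] 0.0243
[265. 178.] [ 0.6057 -0.1597  0.0923] [ 0.6025 -0.164 ] 0.0248
[280. 197.] [ 0.6204 -0.0436  0.0972] [ 0.607  -0.0484] 0.0288
units [-0.86  2.97 -3.5 ] pos [0.6045 0.1307 0.1234] F [ 0.3  0.1 -0.5] M [-0.08  0.12 -0.03] yaw -28.0 q [-0.45  0.83  0.31  1.69 -0.37  0.68 -0.44] op 87.6 t 18.85
```

View pics/s4.png

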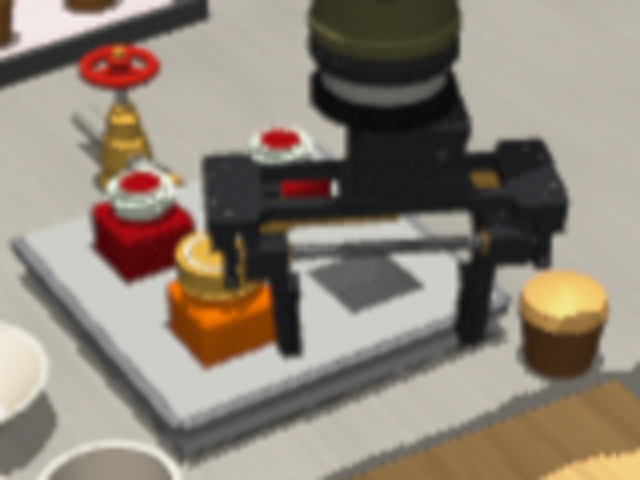

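The lid is on the amber jar. The top view puts its top at z 0.0995, so its origin is about 0.0805, which is home. Next is lid B.

```bash

python3 -m inch '[[-0.2,0.7,0,1,88],[-0.2,0.7,0,1,88],[-0.2,0.7,0,1,88],[-0.2,0.85,0,1,88],[0,0,0,1,88]]'
python3 -m inch '[[0,0,-0.5,1,88],[0,0,-0.5,1,88],[0,0,-0.5,1,88],[0,0,-0.5,1,88],[0,0,-0.5,1,88]]'
python3 -m inch '[[0,0,-0.5,1,88],[0,0,-0.5,1,88],[0,0,0,1,88],[0,0,0,1,88],[0,0,0,1,88]]'
python3 -m inch '[[0,0,0,1,88],[0,0,0,1,88],[0,0,0,1,88],[0,0,0,1,88],[0,0,0,1,88]]'
python3 -m inch '[[0,0,0,0,88],[0,0,0,0,88],[0,0,0,0,88]]'
python3 -c "
from h import *
to(.584,.205,-.0045)
show('scene',.024,.038,(.4,.68),(.08,.45))"
```

```text
clock: 19.35
tool_pos: [0.5838, 0.2021, 0.1235]
eef_rot: [0.695, 0.719, 0.0, -0.001]
contact_force: [-0.1, 1.2, -1.6]
opening: 0.999
clock: 19.85
tool_pos: [0.5853, 0.1972, 0.0608]
eef_rot: [0.488, 0.873, -0.0, 0.0]
contact_force: [0.4, -0.2, 0.3]
opening: 0.998
clock: 20.35
tool_pos: [0.5852, 0.197, 0.036]
eef_rot: [0.245, 0.969, -0.001, 0.0]
contact_force: [-0.4, -0.3, -0.4]
opening: 0.995
clock: 20.85
tool_pos: [0.5852, 0.197, 0.0361]
eef_rot: [-0.014, 1.0, -0.001, -0.0]
contact_force: [0.6, 0.0, -0.6]
opening: 1.0
clock: 21.15
tool_pos: [0.5851, 0.1982, 0.0363]
eef_rot: [-0.012, 1.0, -0.0, 0.0]
contact_force: [-0.9, -0.2, -0.4]
opening: 0.999
units [-0.04  0.27 -1.63] pos [0.5851 0.1982 0.0363] F [-0.9 -0.2 -0.4] M [ 0.02  0.04 -0.02] yaw 91.3 q [-0.28  0.94 -0.22  1.71  0.36  0.54  0.87] op 88.1 t 21.15
scene
[373. 217.] [0.4143 0.0878 0.0314] [0.4142 0.0872] 0.0153
[401. 265.] [0.4808 0.2677 0.0328] [0.4785 0.2643] 0.0296
[349. 268.] [0.5865 0.2082 0.0322] [0.5856 0.2038] 0.03
[432. 298.] [0.4942 0.3771 0.0318] [0.4919 0.3743] 0.0296
[381. 302.] [0.5925 0.3253 0.0325] [0.5903 0.3242] 0.0291
```

```bash

python3 -m inch '[[0,0.27,0,0,88],[0,0,-0.5,0,88],[0,0,-0.5,0,88],[0,0,-0.6,0,88],[0,0,0,0,88]]'
python3 -m inch '[[0,0,0,0,50],[0,0,0,0,50],[0,0,0,0,50],[0,0,0,0,50],[0,0,0,0,50]]' 25
python3 -m inch '[[0,0,0,0,50],[0,0,0,0,50]]' 25
python3 -c "
from h import *
to(.603,-.1635,.1)"
```

```text
clock: 21.65
tool_pos: [0.5846, 0.2053, -0.0047]
eef_rot: [-0.013, 1.0, -0.0, -0.0]
contact_force: [-0.1, -0.6, -0.1]
opening: 0.998
clock: 22.15
tool_pos: [0.5849, 0.2053, -0.0039]
eef_rot: [-0.013, 1.0, -0.0, -0.0]
contact_force: [0.3, -0.1, 0.4]
opening: 0.64
clock: 22.35
tool_pos: [0.5849, 0.2054, -0.0037]
eef_rot: [-0.013, 1.0, 0.0, -0.0]
contact_force: [-0.3, -0.4, -0.6]
opening: 0.638
units [  0.72 -14.76   4.15] pos [ 0.5849  0.2054 -0.0037] F [-0.3 -0.4 -0.6] M [-0.01 -0.04  0.03] yaw 91.5 q [-0.3   1.   -0.2   1.7   0.37  0.47  0.85] op 56.2 t 22.35
```

```bash

python3 -m inch '[[0,0,1,0,50],[0,0,1,0,50],[0,0,1,0,50],[0,0,1,0,50],[0,0,0.3,0,50]]' 25
python3 -m inch '[[0.14,-1,0,1,50],[0.14,-1,0,1,50],[0.14,-1,0,1,50],[0.14,-1,0,1,50],[0.14,-1,0,1,50]]'
python3 -m inch '[[0,-1,0,1,50],[0,-1,0,1,50],[0,-1,0,1,50],[0,-1,0,0,50],[0,-1,0,0,50]]'
python3 -m inch '[[0,-1,0,0,50],[0,-1,0,0,50],[0,-1,0,0,50],[0,-1,0,0,50],[0,-0.76,0,0,50]]'
python3 -m inch '[[0,0,0,0,50],[0,0,0,0,50],[0,0,0,0,50],[0,0,0,0,50]]'
python3 -c "
from h import *
to(.603,-.1637,.0733)"
```

```text
clock: 22.85
tool_pos: [0.5865, 0.2061, 0.1064]
eef_rot: [-0.013, 1.0, 0.001, 0.002]
contact_force: [0.6, 1.0, -0.8]
opening: 0.638
clock: 23.35
tool_pos: [0.602, 0.0793, 0.1029]
eef_rot: [-0.274, 0.962, 0.0, -0.001]
contact_force: [-0.0, -0.5, -0.8]
opening: 0.638
clock: 23.85
tool_pos: [0.6018, -0.0457, 0.1028]
eef_rot: [-0.419, 0.908, 0.001, -0.001]
contact_force: [0.6, -0.1, -0.3]
opening: 0.64
clock: 24.35
tool_pos: [0.6016, -0.1658, 0.1027]
eef_rot: [-0.418, 0.908, 0.0, -0.001]
contact_force: [0.3, 0.8, -0.8]
opening: 0.641
clock: 24.75
tool_pos: [0.6026, -0.1615, 0.1039]
eef_rot: [-0.42, 0.908, 0.001, 0.0]
contact_force: [0.7, 0.1, -0.1]
opening: 0.64
units [ 0.01 -0.09 -1.22] pos [ 0.6026 -0.1615  0.1039] F [ 0.7  0.1 -0.1] M [ 0.07  0.05 -0.02] yaw 139.6 q [ 0.49  0.89 -0.56  1.65  0.62  0.78  2.08] op 56.4 t 24.75
```

```bash

python3 -m inch '[[0,0,-0.6,0,50],[0,0,-0.6,0,50],[0,0,0,0,50],[0,0,0,0,50]]'
python3 -m inch '[[0,0,-0.1,0,50],[0,0,0,0,50]]'
python3 -m inch '[[0,0,-0.05,-1,50],[0,0,-0.05,-1,50],[0,0,0,-1,50],[0,0,0,-1,50]]'
python3 -c "
from h import *
to(.603,-.1637,.0625)"
```

```text
clock: 25.15
tool_pos: [0.6023, -0.1631, 0.0726]
eef_rot: [-0.419, 0.908, 0.0, -0.0]
contact_force: [-0.0, -0.1, -0.2]
opening: 0.639
clock: 25.35
tool_pos: [0.6023, -0.1631, 0.072]
eef_rot: [-0.419, 0.908, -0.0, -0.0]
contact_force: [-3.1, 1.6, 9.7]
opening: 0.634
clock: 25.75
tool_pos: [0.6048, -0.1639, 0.0709]
eef_rot: [-0.219, 0.976, -0.001, 0.002]
contact_force: [0.6, -0.2, 11.6]
opening: 0.639
units [-0.07  0.01 -0.33] pos [ 0.6048 -0.1639  0.0709] F [ 0.6 -0.2 11.6] M [-0.16 -0.08  0.14] yaw 115.3 q [ 0.42  0.91 -0.42  1.67  0.54  0.67  1.73] op 56.3 t 25.75
```

```bash

python3 -m inch '[[0,0,0,-1,50],[0,0,0,-1,50],[0,0,0,-1,50],[0,0,0,-1,50],[0,0,0,-1,50]]'
python3 -m inch '[[0,0,0,-1,50],[0,0,0,-1,50],[0,0,0,-1,50],[0,0,0,-1,50],[0,0,0,-1,50]]'
python3 -m inch '[[0,0,0,-1,50],[0,0,0,-1,50],[0,0,0,-1,50]]'
python3 -c "
from h import *
to(.603,-.1637,.0625)"
```

```text
clock: 26.25
tool_pos: [0.6029, -0.1643, 0.0694]
eef_rot: [0.041, 0.999, -0.001, 0.001]
contact_force: [-0.3, -1.3, 5.4]
opening: 0.643
clock: 26.75
tool_pos: [0.6029, -0.165, 0.0685]
eef_rot: [0.299, 0.954, -0.001, 0.001]
contact_force: [0.8, -1.5, 0.0]
opening: 0.64
clock: 27.05
tool_pos: [0.6029, -0.1651, 0.0685]
eef_rot: [0.445, 0.896, -0.001, 0.001]
contact_force: [1.1, -2.2, -0.2]
opening: 0.641
units [ 0.    0.05 -0.24] pos [ 0.6029 -0.1651  0.0685] F [ 1.1 -2.2 -0.2] M [-0.53 -0.3   0.09] yaw 37.2 q [ 0.23  0.89 -0.06  1.68  0.09  0.57  0.76] op 56.5 t 27.05
```

```bash

python3 -m inch '[[0,0,-0.06,-1,50],[0,0,-0.02,-1,50],[0,0,-0.02,-1,50],[0,0,-0.01,-1,50]]'
python3 -m inch '[[0,0,-0.01,-1,50],[0,0,-0.01,-1,50],[0,0,-0.01,-1,50],[0,0,-0.01,-1,50]]'
python3 -m inch '[[0,0,-0.01,-1,50],[0,0,-0.01,-1,50],[0,0,-0.01,-1,50],[0,0,-0.01,-1,50]]'
python3 -c "
from h import *
to(.603,-.1637,.0625)"
```

```text
clock: 27.45
tool_pos: [0.6028, -0.1657, 0.0659]
eef_rot: [0.621, 0.784, -0.001, 0.001]
contact_force: [-0.0, -2.6, 0.3]
opening: 0.642
clock: 27.85
tool_pos: [0.6023, -0.1656, 0.0648]
eef_rot: [0.771, 0.637, -0.001, 0.001]
contact_force: [0.2, -3.4, 0.4]
opening: 0.644
clock: 28.25
tool_pos: [0.6019, -0.1654, 0.0637]
eef_rot: [0.886, 0.463, -0.001, 0.001]
contact_force: [-0.4, -2.7, 0.3]
opening: 0.641
units [ 0.04  0.07 -0.05] pos [ 0.6019 -0.1654  0.0637] F [-0.4 -2.7  0.3] M [-0.64  0.13 -0.02] yaw -34.8 q [ 0.05  0.92  0.26  1.7  -0.37  0.58 -0.08] op 56.5 t 28.25
```

```bash

python3 -m inch '[[0,0,-0.03,-1,50],[0,0,-0.03,-1,50],[0,0,-0.03,-1,50],[0,0,0,-1,50]]'
python3 -m inch '[[0,0,0,-1,50],[0,0,0,-1,50],[0,0,0,-1,50],[0,0,0,-1,50]]'
python3 -c "
from h import *
to(.603,-.1637,.0625)"
```

```text
clock: 28.65
tool_pos: [0.6017, -0.1662, 0.0626]
eef_rot: [0.963, 0.269, -0.001, 0.002]
contact_force: [-3.3, -3.3, 7.5]
opening: 0.639
clock: 29.05
tool_pos: [0.6025, -0.166, 0.0626]
eef_rot: [0.998, 0.065, 0.0, 0.002]
contact_force: [2.2, -2.2, 4.3]
opening: 0.64
units [ 0.02  0.09 -0.  ] pos [ 0.6025 -0.166   0.0626] F [ 2.2 -2.2  4.3] M [-0.67 -0.18  1.17] yaw -82.6 q [-0.06  0.96  0.47  1.7  -0.66  0.64 -0.66] op 56.4 t 29.05
```

```bash

python3 -m inch '[[0,0,0,0,88],[0,0,0,0,88],[0,0,0,0,88],[0,0,0,0,88]]'
python3 -m inch '[[0,0,1,0,88],[0,0,1,0,88],[0,0,0.5,1,88],[0,1,0,1,88],[0,1,0,1,88]]'
python3 -m inch '[[-0.5,1,0,1,88],[-0.5,1,0,1,88],[-0.5,1,0,1,88],[-0.5,1,0,1,88],[-0.5,1,0,1,88]]'
python3 -m inch '[[-0.5,1,0,1,88],[-0.5,1,0,1,88],[-0.5,1,0,1,88],[-0.5,1,0,1,88],[-0.5,1,0,1,88]]'
python3 -m inch '[[0,1,0,1,88],[0,1,0,1,88],[0,1,0,1,88],[0,1,0,1,88],[0,1,0,1,88]]'
python3 -m inch '[[0,0.1,-0.8,1,88],[0,0,-0.8,1,88],[0,0,-0.8,1,88],[0,0,-0.8,1,88],[0,0,0,1,88]]'
python3 -m inch '[[0,0,0,1,88],[0,0,0,0,88],[0,0,0,0,88]]'
python3 -c "
from h import *
for n in('top','scene'):
    s=snap(n); show(n,.024,.038,(.4,.68),(.08,.45));print('jars');show(n,.085,.115,(.4,.68),(-.25,.02),amin=10)
to(.4785,.264,-.0042)"
```

```text
clock: 29.45
tool_pos: [0.6021, -0.1632, 0.0614]
eef_rot: [0.998, 0.066, -0.0, -0.0]
contact_force: [0.6, -0.1, -0.2]
opening: 0.977
clock: 29.95
tool_pos: [0.6025, -0.1139, 0.1249]
eef_rot: [0.975, 0.222, 0.0, 0.0]
contact_force: [0.1, 0.8, 0.1]
opening: 0.999
clock: 30.45
tool_pos: [0.5393, 0.0125, 0.1244]
eef_rot: [0.884, 0.468, 0.0, -0.0]
contact_force: [-0.6, 0.6, -0.2]
opening: 0.998
clock: 30.95
tool_pos: [0.4769, 0.1374, 0.1244]
eef_rot: [0.733, 0.68, 0.0, -0.0]
contact_force: [0.4, -0.8, -0.7]
opening: 1.002
clock: 31.45
tool_pos: [0.4773, 0.2624, 0.1244]
eef_rot: [0.532, 0.847, -0.0, -0.0]
contact_force: [0.0, -0.3, 0.3]
opening: 0.995
clock: 31.95
tool_pos: [0.4759, 0.2631, 0.042]
eef_rot: [0.294, 0.956, -0.002, -0.002]
contact_force: [-0.3, 0.3, 0.4]
opening: 1.003
clock: 32.25
tool_pos: [0.4775, 0.2639, 0.0444]
eef_rot: [0.247, 0.969, 0.0, -0.0]
contact_force: [0.1, 0.2, -0.8]
opening: 1.001
top
[205. 186.] [0.5908 0.3201 0.0309] [0.5911 0.3225] 0.029
[228. 231.] [0.4649 0.2512 0.0311] [0.4646 0.2513] 0.0157
jars
top
[340. 173.] [ 0.6034 -0.0491  0.0998] [ 0.6048 -0.0492] 0.0282
[384. 173.] [ 0.6018 -0.1637  0.0999] [ 0.6036 -0.1647] 0.0284
[385. 217.] [ 0.4875 -0.1625  0.0921] [ 0.488  -0.1637] 0.0237
scene
[372. 217.] [0.4144 0.0879 0.031 ] [0.4137 0.0875] 0.0133
[398. 265.] [0.4869 0.2653 0.0324] [0.4784 0.2642] 0.0295
[432. 298.] [0.494 0.377 0.032] [0.491  0.3748] 0.0297
[381. 302.] [0.5925 0.3256 0.0324] [0.5902 0.3237] 0.0287
jars
scene
[300. 166.] [ 0.4908 -0.1585  0.0926] [ 0.488  -0.1625] 0.0251
[264. 176.] [ 0.6071 -0.1576  0.0982] [ 0.6044 -0.1642] 0.0292
[284. 196.] [ 0.6093 -0.0428  0.0987] [ 0.607  -0.0492] 0.0297
units [ 0.04  0.   -1.95] pos [0.4776 0.264  0.0445] F [0.7 0.6 0.1] M [-0.06 -0.    0.  ] yaw 61.4 q [-0.56  0.86 -0.05  1.94  0.11  0.35  0.37] op 87.9 t 32.35
```

Red jar R1 is closed: its lid top is at 0.0999, the same as the amber one. Now lid D, for R2.

```bash

python3 -m inch '[[0.03,0,-0.6,0,88],[0,0,-0.6,0,88],[0,0,-0.75,0,88],[0,0,0,0,88]]'
python3 -m inch '[[0,0,0,0,50],[0,0,0,0,50],[0,0,0,0,50],[0,0,0,0,50],[0,0,0,0,50]]' 25
python3 -m inch '[[0,0,0,0,50],[0,0,0,0,50]]' 25
python3 -m inch '[[0,0,1,0,50],[0,0,1,0,50],[0,0,1,0,50],[0,0,1,0,50],[0,0,0.3,0,50]]'
python3 -c "
from h import *
to(.4885,-.1635,.1)"
```

```text
clock: 32.75
tool_pos: [0.4781, 0.264, -0.0049]
eef_rot: [0.246, 0.969, -0.0, 0.0]
contact_force: [-0.9, 0.0, 10.0]
opening: 0.998
clock: 33.25
tool_pos: [0.4784, 0.264, -0.0049]
eef_rot: [0.246, 0.969, 0.0, 0.0]
contact_force: [-0.5, -0.9, 8.7]
opening: 0.64
clock: 33.45
tool_pos: [0.4784, 0.264, -0.0049]
eef_rot: [0.246, 0.969, 0.0, 0.0]
contact_force: [-0.5, -1.3, 8.1]
opening: 0.64
clock: 33.95
tool_pos: [0.479, 0.2644, 0.1039]
eef_rot: [0.246, 0.969, 0.001, 0.001]
contact_force: [0.4, 1.3, -0.2]
opening: 0.638
units [  0.38 -17.12  -0.15] pos [0.479  0.2644 0.1039] F [ 0.4  1.3 -0.2] M [ 0.01 -0.05 -0.01] yaw 61.5 q [-0.55  0.76 -0.07  1.91  0.1   0.47  0.38] op 56.2 t 33.95
```

```bash

python3 -m inch '[[0.1,-1,0,1,50],[0.1,-1,0,1,50],[0.1,-1,0,1,50],[0.1,-1,0,1,50],[0,-1,0,1,50]]'
python3 -m inch '[[0,-1,0,1,50],[0,-1,0,1,50],[0,-1,0,1,50],[0,-1,0,1,50],[0,-1,0,1,50]]'
python3 -m inch '[[0,-1,0,1,50],[0,-1,0,0,50],[0,-1,0,0,50],[0,-1,0,0,50],[0,-1,0,0,50]]'
python3 -m inch '[[0,-1,0,0,50],[0,-1,0,0,50],[0,-0.12,0,0,50],[0,0,0,0,50],[0,0,0,0,50]]'
python3 -m inch '[[0,0,-0.6,0,50],[0,0,-0.5,0,50],[0,0,0,0,50],[0,0,0,0,50]]'
python3 -c "
from h import *
to(.4885,-.1635,.0733)"
```

```text
clock: 34.45
tool_pos: [0.4878, 0.1379, 0.1014]
eef_rot: [-0.015, 1.0, -0.0, -0.001]
contact_force: [0.3, -0.7, -0.2]
opening: 0.638
clock: 34.95
tool_pos: [0.4873, 0.0132, 0.1015]
eef_rot: [-0.273, 0.962, 0.001, -0.001]
contact_force: [1.2, -0.6, -0.8]
opening: 0.639
clock: 35.45
tool_pos: [0.4874, -0.1116, 0.1014]
eef_rot: [-0.321, 0.947, 0.001, -0.001]
contact_force: [-0.1, -0.8, -0.4]
opening: 0.639
clock: 35.95
tool_pos: [0.4881, -0.1621, 0.1025]
eef_rot: [-0.322, 0.947, 0.001, 0.0]
contact_force: [-0.1, 0.5, 0.1]
opening: 0.638
clock: 36.35
tool_pos: [0.4881, -0.1629, 0.0752]
eef_rot: [-0.322, 0.947, 0.0, -0.0]
contact_force: [-0.9, -0.1, -0.5]
opening: 0.637
units [ 0.02 -0.03 -0.07] pos [ 0.4881 -0.1629  0.0752] F [-0.9 -0.1 -0.5] M [0.02 0.05 0.05] yaw 127.6 q [ 0.49  0.81 -0.42  2.    0.71  0.47  1.76] op 56.1 t 36.35
```

```bash

python3 -m inch '[[0,0,-0.1,0,50],[0,0,-0.05,0,50],[0,0,0,0,50]]'
python3 -m inch '[[0,0,-0.05,-1,50],[0,0,0,-1,50],[0,0,0,-1,50]]'
python3 -c "
from h import *
to(.4885,-.1635,.0625)"
```

```text
clock: 36.65
tool_pos: [0.4885, -0.1632, 0.0739]
eef_rot: [-0.322, 0.947, -0.001, 0.001]
contact_force: [-3.4, 1.2, 21.9]
opening: 0.64
clock: 36.95
tool_pos: [0.4901, -0.164, 0.0736]
eef_rot: [-0.168, 0.986, -0.001, 0.002]
contact_force: [-3.8, 0.5, 25.1]
opening: 0.637
units [-0.06  0.02 -0.44] pos [ 0.4901 -0.164   0.0736] F [-3.8  0.5 25.1] M [0.11 0.69 0.2 ] yaw 109.3 q [ 0.44  0.81 -0.34  2.01  0.62  0.42  1.53] op 56.1 t 36.95
```

```bash

python3 -m inch '[[0,0,0.05,-1,50],[0,0,0,-1,50],[0,0,0,-1,50],[0,0,0,-1,50],[0,0,0,-1,50]]'
python3 -m inch '[[0,0,0,-1,50],[0,0,0,-1,50],[0,0,0,-1,50],[0,0,0,-1,50],[0,0,0,-1,50]]'
python3 -m inch '[[0,0,0,-1,50],[0,0,0,-1,50],[0,0,0,-1,50],[0,0,0,-1,50],[0,0,0,-1,50]]'
python3 -m inch '[[0,0,0,-1,50],[0,0,0,-1,50],[0,0,0,-1,50],[0,0,0,-1,50],[0,0,0,-1,50]]'
python3 -c "
from h import *
to(.4885,-.1635,.0625)"
```

```text
clock: 37.45
tool_pos: [0.4902, -0.1645, 0.0738]
eef_rot: [0.093, 0.996, -0.001, 0.002]
contact_force: [-0.9, -0.5, 16.3]
opening: 0.638
clock: 37.95
tool_pos: [0.4906, -0.165, 0.0738]
eef_rot: [0.348, 0.937, 0.0, 0.003]
contact_force: [-0.3, -2.3, 15.7]
opening: 0.636
clock: 38.45
tool_pos: [0.4906, -0.1658, 0.0739]
eef_rot: [0.579, 0.815, 0.001, 0.003]
contact_force: [-0.7, -2.6, 16.8]
opening: 0.636
clock: 38.95
tool_pos: [0.4901, -0.1663, 0.0739]
eef_rot: [0.771, 0.637, 0.001, 0.003]
contact_force: [-1.6, -4.0, 16.3]
opening: 0.639
units [-0.07  0.11 -0.46] pos [ 0.4901 -0.1663  0.0739] F [-1.6 -4.  16.3] M [-0.71  0.38  0.16] yaw -10.8 q [ 0.17  0.8   0.12  2.02 -0.25  0.33  0.3 ] op 56.3 t 38.95
```

D doesn't fit red: it stays up through 138°. I'll put it back on the board at E's old spot.

```bash

python3 -m inch '[[0,0,0,1,50],[0,0,0,1,50],[0,0,0.5,1,50],[0,0,0.7,1,50],[0,0,0,1,50]]'
python3 -m inch '[[-0.1,1,0,1,50],[-0.1,1,0,1,50],[-0.1,1,0,1,50],[-0.1,1,0,1,50],[-0.1,1,0,1,50]]'
python3 -m inch '[[-0.1,1,0,1,50],[0,1,0,1,50],[0,1,0,1,50],[0,1,0,1,50],[0,1,0,1,50]]'
python3 -m inch '[[0,1,0,1,50],[0,1,0,1,50],[0,1,0,1,50],[0,0.1,0,1,50],[0,0,0,1,50]]'
python3 -m inch '[[0,0,-1,0,50],[0,0,-1,0,50],[0,0,-1,0,50],[0,0,-0.5,0,50],[0,0,0,0,50]]'
python3 -c "
from h import *
to(.474,.1645,-.003)"
```

```text
clock: 39.45
tool_pos: [0.4893, -0.1642, 0.1035]
eef_rot: [0.575, 0.818, 0.001, 0.002]
contact_force: [1.1, -0.1, -0.2]
opening: 0.64
clock: 39.95
tool_pos: [0.4755, -0.0378, 0.1018]
eef_rot: [0.344, 0.939, 0.0, 0.0]
contact_force: [0.6, -0.3, -0.4]
opening: 0.637
clock: 40.45
tool_pos: [0.473, 0.0872, 0.1018]
eef_rot: [0.089, 0.996, 0.0, -0.0]
contact_force: [1.0, 0.4, -0.7]
opening: 0.64
clock: 40.95
tool_pos: [0.4729, 0.1653, 0.1019]
eef_rot: [-0.173, 0.985, 0.001, 0.0]
contact_force: [-0.5, -0.8, -0.3]
opening: 0.638
clock: 41.45
tool_pos: [0.4719, 0.1634, 0.0128]
eef_rot: [-0.17, 0.985, -0.0, -0.002]
contact_force: [-1.2, -0.2, 0.3]
opening: 0.64
units [ 0.08  0.05 -0.63] pos [0.4719 0.1634 0.0128] F [-1.2 -0.2  0.3] M [ 0.03 -0.02 -0.02] yaw 109.5 q [-0.35  0.9  -0.12  2.07  0.51  0.2   0.99] op 56.4 t 41.45
```

```bash

python3 -m inch '[[0,0,-0.4,0,50],[0,0,-0.3,0,50],[0,0,0,0,50],[0,0,0,0,50]]'
python3 -m inch '[[0,0,0,0,88],[0,0,0,0,88],[0,0,0,0,88],[0,0,0,0,88]]'
python3 -m inch '[[0,0,0.8,0,88],[0,0,0.8,0,88],[0,0,0.8,0,88],[0.7,0.9,0,0,88],[0.7,0.9,0,0,88]]'
python3 -m inch '[[0.7,0.9,0,0,88],[0.7,0.9,0,0,88],[0.7,0.9,0,0,88],[0.7,0.9,0,0,88],[0.5,0.95,0,0,88]]'
python3 -m inch '[[0,0,0,0,88],[0,0,0,0,88],[0,0,0,0,88]]'
python3 -c "
from h import *
for n in('top','scene'):
    s=snap(n); show(n,.024,.038,(.4,.68),(.08,.45))
to(.5905,.3233,-.0042)"
```

```text
clock: 41.85
tool_pos: [0.4734, 0.1634, -0.003]
eef_rot: [-0.169, 0.986, 0.0, 0.0]
contact_force: [0.3, 0.3, 0.7]
opening: 0.637
clock: 42.25
tool_pos: [0.4733, 0.1635, -0.003]
eef_rot: [-0.169, 0.986, 0.0, 0.0]
contact_force: [0.1, -0.1, 0.3]
opening: 0.975
clock: 42.75
tool_pos: [0.5088, 0.2082, 0.0578]
eef_rot: [-0.169, 0.986, -0.0, 0.0]
contact_force: [-0.1, 0.1, -0.0]
opening: 0.995
clock: 43.25
tool_pos: [0.5919, 0.3222, 0.0568]
eef_rot: [-0.169, 0.986, -0.0, 0.0]
contact_force: [-0.3, 0.8, 0.3]
opening: 0.999
clock: 43.55
tool_pos: [0.5901, 0.3204, 0.0565]
eef_rot: [-0.169, 0.986, -0.001, -0.001]
contact_force: [1.0, 0.2, -0.5]
opening: 0.996
top
[211. 185.] [0.5939 0.3031 0.0307] [0.5899 0.3061] 0.0187
[261. 228.] [0.4722 0.1638 0.031 ] [0.4726 0.1639] 0.028
scene
[432. 298.] [0.494 0.377 0.032] [0.4909 0.3744] 0.0292
[381. 302.] [0.5925 0.3254 0.0323] [0.5902 0.3228] 0.0294
units [ 0.    0.11 -2.44] pos [0.5904 0.3205 0.0568] F [-0.4  0.1  0.1] M [ 0.06 -0.01 -0.06] yaw 109.4 q [-0.42  0.97 -0.29  1.52  0.37  0.71  1.04] op 88.1 t 43.65
```

```bash

python3 -m inch '[[0,0.03,-0.8,0,88],[0,0,-0.8,0,88],[0,0,-0.82,0,88],[0,0,0,0,88],[0,0,0,0,88]]'
python3 -m inch '[[0,0,0,0,50],[0,0,0,0,50],[0,0,0,0,50],[0,0,0,0,50],[0,0,0,0,50]]' 25
python3 -m inch '[[0,0,0,0,50],[0,0,0,0,50]]' 25
python3 -c "
from h import *
to(.4885,-.1635,.1)"
python3 -m inch '[[0,0,1,0,50],[0,0,1,0,50],[0,0,1,0,50],[0,0,1,0,50],[0,0,0.3,0,50]]'
python3 -m inch '[[-0.4,-1,0,1,50],[-0.4,-1,0,1,50],[-0.4,-1,0,1,50],[-0.4,-1,0,1,50],[-0.4,-1,0,0,50]]'
python3 -m inch '[[-0.4,-1,0,0,50],[-0.4,-1,0,0,50],[-0.4,-1,0,0,50],[-0.4,-1,0,0,50],[-0.4,-1,0,0,50]]'
python3 -m inch '[[0,-1,0,0,50],[0,-1,0,0,50],[0,-1,0,0,50],[0,-1,0,0,50],[0,-1,0,0,50]]'
python3 -c "
from h import *
to(.4885,-.1635,.1)"
```

```text
clock: 44.15
tool_pos: [0.5906, 0.322, -0.0037]
eef_rot: [-0.169, 0.986, -0.0, -0.0]
contact_force: [0.2, -0.0, 1.4]
opening: 0.997
clock: 44.65
tool_pos: [0.5907, 0.3229, -0.0036]
eef_rot: [-0.169, 0.986, 0.0, -0.0]
contact_force: [0.1, 0.5, 0.2]
opening: 0.643
clock: 44.85
tool_pos: [0.5907, 0.3229, -0.0036]
eef_rot: [-0.169, 0.986, 0.0, -0.0]
contact_force: [0.1, -0.2, -0.1]
opening: 0.646
units [ -4.09 -19.46   4.15] pos [ 0.5907  0.3229 -0.0036] F [ 0.1 -0.2 -0.1] M [ 0.05  0.08 -0.  ] yaw 109.5 q [-0.43  1.05 -0.26  1.52  0.4   0.62  1.01] op 56.9 t 44.85
clock: 45.35
tool_pos: [0.5922, 0.324, 0.1066]
eef_rot: [-0.169, 0.986, 0.001, 0.002]
contact_force: [1.2, -0.2, 0.3]
opening: 0.647
clock: 45.85
tool_pos: [0.5398, 0.1966, 0.103]
eef_rot: [-0.372, 0.928, 0.0, -0.001]
contact_force: [0.8, -0.2, 0.3]
opening: 0.646
clock: 46.35
tool_pos: [0.4898, 0.0719, 0.1033]
eef_rot: [-0.371, 0.929, 0.0, -0.0]
contact_force: [0.4, -0.6, -0.1]
opening: 0.645
clock: 46.85
tool_pos: [0.4902, -0.053, 0.1032]
eef_rot: [-0.371, 0.929, 0.0, -0.0]
contact_force: [-0.1, 0.4, -0.9]
opening: 0.647
units [-0.07 -4.42 -0.13] pos [ 0.4902 -0.053   0.1032] F [-0.1  0.4 -0.9] M [0.02 0.03 0.02] yaw 133.5 q [ 0.27  0.74 -0.41  2.05  0.64  0.47  1.7 ] op 57.0 t 46.85
```

```bash

python3 -m inch '[[-0.09,-1,0,1,50],[0,-1,0,1,50],[0,-1,0,1,50],[0,-1,0,1,50],[0,-0.46,0,1,50]]'
python3 -m inch '[[0,0,-0.5,0,50],[0,0,-0.5,0,50],[0,0,-0.1,0,50],[0,0,0,0,50],[0,0,0,0,50]]'
python3 -m inch '[[0,0,-0.1,0,50],[0,0,-0.05,0,50],[0,0,0,0,50]]'
python3 -m inch '[[0,0,0,-1,50],[0,0,0,-1,50],[0,0,0,-1,50]]'
python3 -c "
from h import *
to(.4885,-.1635,.0625)"
```

```text
clock: 47.35
tool_pos: [0.4875, -0.1666, 0.1029]
eef_rot: [-0.599, 0.801, 0.0, -0.001]
contact_force: [1.0, 0.3, 0.3]
opening: 0.649
clock: 47.85
tool_pos: [0.4882, -0.1627, 0.0762]
eef_rot: [-0.598, 0.801, -0.0, -0.001]
contact_force: [-0.0, -1.2, 8.4]
opening: 0.648
clock: 48.15
tool_pos: [0.4883, -0.1626, 0.0748]
eef_rot: [-0.599, 0.801, -0.001, -0.001]
contact_force: [-6.0, -0.9, 32.0]
opening: 0.645
clock: 48.45
tool_pos: [0.4895, -0.163, 0.0748]
eef_rot: [-0.464, 0.886, -0.002, 0.0]
contact_force: [-4.3, -1.7, 29.2]
opening: 0.647
units [-0.04 -0.02 -0.49] pos [ 0.4895 -0.163   0.0748] F [-4.3 -1.7 29.2] M [-0.4   1.05  0.28] yaw 145.3 q [ 0.51  0.82 -0.47  2.    0.77  0.49  2.01] op 57.0 t 48.45
```

```bash

python3 -m inch '[[0,0,0.06,-1,50],[0,0,0,-1,50],[0,0,0,-1,50],[0,0,0,-1,50],[0,0,0,-1,50]]'
python3 -m inch '[[0,0,0,-1,50],[0,0,0,-1,50],[0,0,0,-1,50],[0,0,0,-1,50],[0,0,0,-1,50]]'
python3 -m inch '[[0,0,0,-1,50],[0,0,0,-1,50],[0,0,0,-1,50],[0,0,0,-1,50],[0,0,0,-1,50]]'
python3 -m inch '[[0,0,0,-1,50],[0,0,0,-1,50],[0,0,0,-1,50],[0,0,0,-1,50],[0,0,0,-1,50]]'
python3 -c "
from h import *
to(.4885,-.1635,.0625)"
```

```text
clock: 48.95
tool_pos: [0.4898, -0.1624, 0.0751]
eef_rot: [-0.219, 0.976, -0.001, 0.001]
contact_force: [-1.1, -0.8, 16.4]
opening: 0.65
clock: 49.45
tool_pos: [0.4915, -0.1623, 0.0751]
eef_rot: [0.041, 0.999, -0.0, 0.003]
contact_force: [0.3, -0.4, 12.3]
opening: 0.648
clock: 49.95
tool_pos: [0.492, -0.1636, 0.0752]
eef_rot: [0.298, 0.954, -0.0, 0.004]
contact_force: [2.5, -3.1, 12.5]
opening: 0.646
clock: 50.45
tool_pos: [0.4913, -0.1645, 0.0752]
eef_rot: [0.535, 0.845, -0.0, 0.004]
contact_force: [0.8, -4.0, 13.4]
opening: 0.645
units [-0.11  0.04 -0.51] pos [ 0.4913 -0.1645  0.0752] F [ 0.8 -4.  13.4] M [-0.8  -0.12  0.1 ] yaw 25.2 q [ 0.22  0.79  0.02  2.02 -0.03  0.33  0.7 ] op 56.9 t 50.45
```

A isn't red either. I'll put it down at D's old spot and take lid C.

```bash

python3 -m inch '[[0,0,0,1,50],[0,0,0,1,50],[0,0,0.5,1,50],[0,0,0.7,1,50],[0,0,0,1,50]]'
python3 -m inch '[[0,1,0,1,50],[0,1,0,1,50],[0,1,0,1,50],[0,1,0,1,50],[0,1,0,1,50]]'
python3 -m inch '[[-0.1,1,0,1,50],[-0.1,1,0,1,50],[-0.1,1,0,1,50],[-0.1,1,0,1,50],[0,1,0,0,50]]'
python3 -m inch '[[0,1,0,0,50],[0,1,0,0,50],[0,1,0,0,50],[0,1,0,0,50],[0,1,0,0,50]]'
python3 -m inch '[[0,1,0,0,50],[0,1,0,0,50],[0,0.1,-0.5,0,50],[0,0,-0.8,0,50],[0,0,-0.8,0,50]]'
python3 -m inch '[[0,0,-0.8,0,50],[0,0,-0.6,0,50],[0,0,0,0,50],[0,0,0,0,50]]'
python3 -c "
from h import *
to(.4785,.264,-.003)"
```

```text
clock: 50.95
tool_pos: [0.4895, -0.1623, 0.1049]
eef_rot: [0.294, 0.956, -0.0, 0.001]
contact_force: [1.2, -0.6, -0.2]
opening: 0.647
clock: 51.45
tool_pos: [0.4878, -0.036, 0.1032]
eef_rot: [0.037, 0.999, 0.0, -0.001]
contact_force: [1.1, 0.2, -0.6]
opening: 0.646
clock: 51.95
tool_pos: [0.4769, 0.0888, 0.1032]
eef_rot: [-0.171, 0.985, 0.0, -0.001]
contact_force: [-0.2, -0.5, -0.0]
opening: 0.647
clock: 52.45
tool_pos: [0.477, 0.2137, 0.1031]
eef_rot: [-0.17, 0.985, -0.0, -0.001]
contact_force: [0.6, 0.5, -0.6]
opening: 0.646
clock: 52.95
tool_pos: [0.4773, 0.2634, 0.0498]
eef_rot: [-0.169, 0.986, -0.001, -0.001]
contact_force: [0.5, 0.2, -0.8]
opening: 0.65
clock: 53.35
tool_pos: [0.4775, 0.2632, 0.0159]
eef_rot: [-0.169, 0.986, -0.001, -0.001]
contact_force: [0.8, 0.9, 0.0]
opening: 0.647
units [ 0.04  0.03 -0.75] pos [0.4775 0.2632 0.0159] F [0.8 0.9 0. ] M [0.1  0.04 0.03] yaw 109.5 q [-0.5   0.92 -0.16  1.94  0.4   0.32  0.94] op 57.0 t 53.35
```

```bash

python3 -m inch '[[0,0,-0.4,0,50],[0,0,-0.32,0,50],[0,0,0,0,50],[0,0,0,0,50]]'
python3 -m inch '[[0,0,0,0,88],[0,0,0,0,88],[0,0,0,0,88],[0,0,0,0,88]]'
python3 -m inch '[[0,0,0.8,0,88],[0,0,0.8,0,88],[0,0,0.8,0,88],[0.3,0.9,0,0,88],[0.2,0.9,0,0,88]]'
python3 -m inch '[[0,0.9,0,0,88],[0,0.9,0,0,88],[0,0.83,0,0,88],[0,0,0,0,88],[0,0,0,0,88]]'
python3 -c "
from h import *
for n in('top','scene'):
    s=snap(n); show(n,.024,.038,(.4,.68),(.08,.45))
to(.491,.3747,-.0038)"
```

```text
clock: 53.75
tool_pos: [0.4784, 0.2638, -0.0015]
eef_rot: [-0.169, 0.986, -0.0, -0.0]
contact_force: [-0.5, -0.3, -0.2]
opening: 0.647
clock: 54.15
tool_pos: [0.4786, 0.264, -0.0012]
eef_rot: [-0.169, 0.986, 0.0, 0.0]
contact_force: [-0.6, -0.3, 0.4]
opening: 0.982
clock: 54.65
tool_pos: [0.492, 0.3088, 0.0596]
eef_rot: [-0.168, 0.986, 0.0, 0.001]
contact_force: [0.3, 0.5, 0.7]
opening: 0.998
clock: 55.15
tool_pos: [0.4907, 0.3738, 0.0584]
eef_rot: [-0.17, 0.986, -0.001, -0.0]
contact_force: [-0.3, -1.0, -0.2]
opening: 1.003
top
[224. 227.] [0.4772 0.2622 0.031 ] [0.4775 0.2628] 0.0284
[261. 228.] [0.4721 0.1637 0.0308] [0.4725 0.1642] 0.0282
[184. 227.] [0.479  0.372  0.0308] [0.486  0.3723] 0.0271
scene
[372. 217.] [0.4145 0.0876 0.0311] [0.414  0.0859] 0.0143
[374. 241.] [0.4761 0.1667 0.0313] [0.4737 0.1638] 0.0297
[399. 265.] [0.4834 0.2646 0.0328] [0.478  0.2648] 0.0299
[432. 298.] [0.494  0.3771 0.032 ] [0.4927 0.3742] 0.0294
units [-0.01  0.09 -2.49] pos [0.4913 0.3724 0.0584] F [ 0.6 -0.2  1. ] M [0.1  0.03 0.01] yaw 109.4 q [-0.6   0.9  -0.22  1.71  0.32  0.57  0.9 ] op 88.2 t 55.25
```

```bash

python3 -m inch '[[0,0,-0.8,0,88],[0,0,-0.8,0,88],[0,0,-0.88,0,88],[0,0,0,0,88],[0,0,0,0,88]]'
python3 -m inch '[[0,0,0,0,50],[0,0,0,0,50],[0,0,0,0,50],[0,0,0,0,50],[0,0,0,0,50]]' 25
python3 -m inch '[[0,0,0,0,50],[0,0,0,0,50]]' 25
python3 -c "
from h import *
to(.4885,-.1635,.1)"
python3 -m inch '[[0,0,1,0,50],[0,0,1,0,50],[0,0,1,0,50],[0,0,1,0,50],[0,0,0.3,0,50]]'
python3 -m inch '[[-0.1,-1,0,1,50],[0,-1,0,1,50],[0,-1,0,1,50],[0,-1,0,1,50],[0,-1,0,0,50]]'
python3 -m inch '[[0,-1,0,0,50],[0,-1,0,0,50],[0,-1,0,0,50],[0,-1,0,0,50],[0,-1,0,0,50]]'
python3 -m inch '[[0,-1,0,0,50],[0,-1,0,0,50],[0,-1,0,0,50],[0,-1,0,0,50],[0,-1,0,0,50]]'
python3 -m inch '[[0,-1,0,1,50],[0,-1,0,1,50],[0,-1,0,1,50],[0,-1,0,0,50],[0,-1,0,0,50]]'
python3 -c "
from h import *
to(.4885,-.1635,.1)"
```

```text
clock: 55.75
tool_pos: [0.4914, 0.3729, -0.0035]
eef_rot: [-0.169, 0.986, -0.001, -0.0]
contact_force: [0.3, 0.4, 0.4]
opening: 0.999
clock: 56.25
tool_pos: [0.491, 0.3747, -0.0033]
eef_rot: [-0.169, 0.986, 0.0, 0.0]
contact_force: [0.4, 0.0, 0.7]
opening: 0.64
clock: 56.45
tool_pos: [0.491, 0.3747, -0.0034]
eef_rot: [-0.169, 0.986, 0.0, 0.0]
contact_force: [0.7, 0.0, -0.1]
opening: 0.644
units [ -0.1  -21.53   4.13] pos [ 0.491   0.3747 -0.0034] F [ 0.7  0.  -0.1] M [0.06 0.03 0.01] yaw 109.5 q [-0.62  1.   -0.18  1.71  0.35  0.46  0.87] op 56.7 t 56.45
clock: 56.95
tool_pos: [0.4921, 0.3758, 0.1066]
eef_rot: [-0.169, 0.986, 0.001, 0.002]
contact_force: [-0.2, 0.4, -0.8]
opening: 0.643
clock: 57.45
tool_pos: [0.488, 0.2483, 0.1032]
eef_rot: [-0.372, 0.928, 0.0, -0.001]
contact_force: [0.1, 0.6, -0.7]
opening: 0.642
clock: 57.95
tool_pos: [0.488, 0.1235, 0.1034]
eef_rot: [-0.371, 0.929, 0.0, -0.001]
contact_force: [0.6, -0.1, -0.4]
opening: 0.642
clock: 58.45
tool_pos: [0.4879, -0.0013, 0.1034]
eef_rot: [-0.371, 0.929, 0.0, -0.001]
contact_force: [-0.1, -0.8, 0.3]
opening: 0.643
clock: 58.95
tool_pos: [0.4879, -0.1263, 0.1033]
eef_rot: [-0.511, 0.859, 0.001, -0.0]
contact_force: [0.1, 0.1, 0.1]
opening: 0.641
units [ 0.02 -1.49 -0.13] pos [ 0.4879 -0.1263  0.1033] F [0.1 0.1 0.1] M [ 0.09 -0.02 -0.  ] yaw 151.5 q [ 0.47  0.77 -0.51  2.02  0.72  0.54  2.09] op 56.5 t 58.95
```

```bash

python3 -m inch '[[0,-1,0,0,50],[0,-0.53,0,0,50],[0,0,0,0,50],[0,0,0,0,50],[0,0,0,0,50]]'
python3 -m inch '[[0,0,-0.5,0,50],[0,0,-0.5,0,50],[0,0,-0.1,0,50],[0,0,0,0,50],[0,0,0,0,50]]'
python3 -m inch '[[0,0,-0.1,0,50],[0,0,0,0,50],[0,0,0,0,50]]'
python3 -m inch '[[0,0,-0.05,-1,50],[0,0,0,-1,50],[0,0,0,-1,50]]'
python3 -c "
from h import *
to(.4885,-.1635,.0625)"
```

```text
clock: 59.45
tool_pos: [0.4887, -0.1616, 0.1041]
eef_rot: [-0.512, 0.859, 0.001, 0.0]
contact_force: [-0.0, 0.8, -0.4]
opening: 0.638
clock: 59.95
tool_pos: [0.4885, -0.1633, 0.0765]
eef_rot: [-0.511, 0.859, 0.0, -0.0]
contact_force: [-0.7, 1.0, -0.1]
opening: 0.637
clock: 60.25
tool_pos: [0.4888, -0.1636, 0.0744]
eef_rot: [-0.511, 0.859, -0.0, 0.0]
contact_force: [0.5, -0.2, 0.9]
opening: 0.642
clock: 60.55
tool_pos: [0.4882, -0.164, 0.0729]
eef_rot: [-0.368, 0.93, -0.0, -0.0]
contact_force: [-0.0, -0.6, -0.1]
opening: 0.642
units [ 0.01  0.02 -0.42] pos [ 0.4882 -0.164   0.0729] F [-0.  -0.6 -0.1] M [-0.03  0.09  0.01] yaw 133.2 q [ 0.47  0.81 -0.38  2.01  0.67  0.45  1.9 ] op 56.5 t 60.55
```

```bash

python3 -m inch '[[0,0,-0.08,-1,50],[0,0,-0.05,-1,50],[0,0,0,-1,50],[0,0,0,-1,50],[0,0,0,-1,50]]'
python3 -m inch '[[0,0,-0.02,-1,50],[0,0,-0.02,-1,50],[0,0,-0.01,-1,50],[0,0,-0.01,-1,50],[0,0,-0.01,-1,50]]'
python3 -c "
from h import *
to(.4885,-.1635,.0625)"
```

```text
clock: 61.05
tool_pos: [0.488, -0.1639, 0.0697]
eef_rot: [-0.115, 0.993, -0.0, -0.0]
contact_force: [-0.5, -1.8, -0.0]
opening: 0.643
clock: 61.55
tool_pos: [0.488, -0.1639, 0.0679]
eef_rot: [0.146, 0.989, -0.0, -0.0]
contact_force: [-1.2, -1.4, 0.3]
opening: 0.643
units [ 0.02  0.02 -0.22] pos [ 0.488  -0.1639  0.0679] F [-1.2 -1.4  0.3] M [-0.2   0.16  0.03] yaw 73.2 q [ 0.31  0.8  -0.13  2.02  0.28  0.34  1.23] op 56.7 t 61.55
```

```bash

python3 -m inch '[[0,0,-0.04,-1,50],[0,0,-0.03,-1,50],[0,0,-0.02,-1,50],[0,0,-0.02,-1,50],[0,0,-0.02,-1,50]]'
python3 -m inch '[[0,0,-0.02,-1,50],[0,0,-0.02,-1,50],[0,0,-0.02,-1,50],[0,0,-0.01,-1,50],[0,0,-0.01,-1,50]]'
python3 -c "
from h import *
to(.4885,-.1635,.0625)"
```

```text
clock: 62.05
tool_pos: [0.4882, -0.1646, 0.0657]
eef_rot: [0.397, 0.918, -0.0, 0.0]
contact_force: [-3.2, -0.9, 13.8]
opening: 0.642
clock: 62.55
tool_pos: [0.4883, -0.1648, 0.0655]
eef_rot: [0.621, 0.784, -0.0, 0.001]
contact_force: [-6.7, -0.5, 29.9]
opening: 0.641
units [ 0.01  0.05 -0.12] pos [ 0.4883 -0.1648  0.0655] F [-6.7 -0.5 29.9] M [-0.29  1.36  0.65] yaw 13.3 q [ 0.19  0.81  0.08  2.03 -0.18  0.31  0.64] op 56.5 t 62.55
```

```bash

python3 -m inch '[[0,0,0.06,-1,50],[0,0,0,-1,50],[0,0,0,-1,50],[0,0,0,-1,50],[0,0,0,-1,50]]'
python3 -m inch '[[0,0,0,-1,50],[0,0,0,-1,50],[0,0,0,-1,50],[0,0,0,-1,50],[0,0,0,-1,50]]'
python3 -m inch '[[0,0,0,-1,50],[0,0,0,-1,50],[0,0,0,-1,50],[0,0,0,-1,50],[0,0,0,-1,50]]'
python3 -c "
from h import *
to(.4885,-.1635,.0625)"
```

```text
clock: 63.05
tool_pos: [0.4879, -0.1638, 0.0646]
eef_rot: [0.801, 0.598, -0.0, -0.0]
contact_force: [-0.6, 0.5, 3.3]
opening: 0.64
clock: 63.55
tool_pos: [0.4892, -0.163, 0.0644]
eef_rot: [0.929, 0.371, 0.001, 0.0]
contact_force: [0.3, -0.3, 1.6]
opening: 0.647
clock: 64.05
tool_pos: [0.4934, -0.1631, 0.0647]
eef_rot: [0.993, 0.12, 0.004, 0.001]
contact_force: [10.5, 0.0, -2.9]
opening: 0.643
units [-0.19 -0.02 -0.09] pos [ 0.4934 -0.1631  0.0647] F [10.5  0.  -2.9] M [ 0.14 -1.89  1.53] yaw -76.3 q [-0.01  0.86  0.41  2.03 -0.83  0.42 -0.28] op 56.6 t 64.05
```

```bash

python3 -m inch '[[0,0,0,1,50],[0,0,0,0,88],[0,0,0,0,88],[0,0,0,0,88],[0,0,0,0,88]]'
python3 -m inch '[[0,0,1,0,88],[0,0,1,0,88],[0,0,0.5,1,88],[0,1,0,1,88],[0,1,0,1,88]]'
python3 -m inch '[[0,1,0,1,88],[0,1,0,1,88],[0,1,0,1,88],[0,0,0,1,88],[0,0,0,1,88]]'
python3 -c "
from h import *
for n in('top','scene'):
    s=snap(n); show(n,.024,.038,(.4,.68),(.08,.45));print('jars');show(n,.085,.115,(.4,.68),(-.25,.02),amin=10)
    c=cloud(s)
    for x,y in((.488,-.1635),(.603,-.1635),(.605,-.049)):
        m=(np.hypot(c[...,0]-x,c[...,1]-y)<.023)&(c[...,2]>.09)&(c[...,2]<.12); p=c[m]
        A=np.c_[p[:,:2]-[x,y],np.ones(len(p))]; print(x,y,m.sum(),np.linalg.lstsq(A,p[:,2],rcond=None)[0].round(4),np.median(p[:,2]).round(4))
save(load('scene'),'s5.png',(230,130,390,250),4)
to(.4885,-.1635,.0625)"
```

```text
clock: 64.55
tool_pos: [0.4879, -0.1637, 0.064]
eef_rot: [0.986, 0.169, -0.0, -0.0]
contact_force: [0.3, 0.3, -1.3]
opening: 0.978
clock: 65.05
tool_pos: [0.4884, -0.1139, 0.1271]
eef_rot: [0.947, 0.322, 0.0, 0.001]
contact_force: [0.7, 0.8, 0.0]
opening: 0.996
clock: 65.55
tool_pos: [0.4881, -0.0375, 0.1265]
eef_rot: [0.83, 0.558, -0.0, -0.0]
contact_force: [0.3, -0.6, -0.5]
opening: 0.997
top
jars
top
[387. 173.] [ 0.6025 -0.1713  0.0997] [ 0.6033 -0.1652] 0.0286
[386. 217.] [ 0.4871 -0.1625  0.0999] [ 0.4873 -0.1634] 0.0282
0.488 -0.1635 258 [-0.0016  0.003   0.1003] 0.1004
0.603 -0.1635 160 [ 0.0012 -0.0028  0.1004] 0.1006
0.605 -0.049 0 [0. 0. 0.] nan
scene
[372. 217.] [0.4144 0.0878 0.0316] [0.4137 0.0854] 0.0146
[374. 241.] [0.4761 0.1666 0.0314] [0.4743 0.1639] 0.0293
[401. 265.] [0.4809 0.2663 0.0328] [0.4779 0.264 ] 0.0292
jars
scene
[296. 166.] [ 0.5016 -0.1594  0.0979] [ 0.4918 -0.1631] 0.029
[264. 176.] [ 0.607  -0.1575  0.0985] [ 0.6029 -0.1644] 0.0298
[284. 196.] [ 0.6094 -0.0426  0.0985] [ 0.6067 -0.0484] 0.029
0.488 -0.1635 61 [ 0.0002 -0.0011  0.1016] 0.1015
0.603 -0.1635 109 [ 0.0005 -0.0177  0.1017] 0.1018
0.605 -0.049 138 [ 0.0088 -0.0069  0.1017] 0.1018
units [ 0.01 -5.   -2.56] pos [ 0.4881 -0.0385  0.1266] F [-0.8  0.6  0.7] M [-0.08  0.08 -0.04] yaw -22.5 q [-0.2   0.7   0.31  2.07 -0.48  0.44  0.08] op 88.0 t 65.65
  return _methods._mean(a, axis=axis, dtype=dtype,
  ret = ret.dtype.type(ret / rcount)
```

View pics/s5.png

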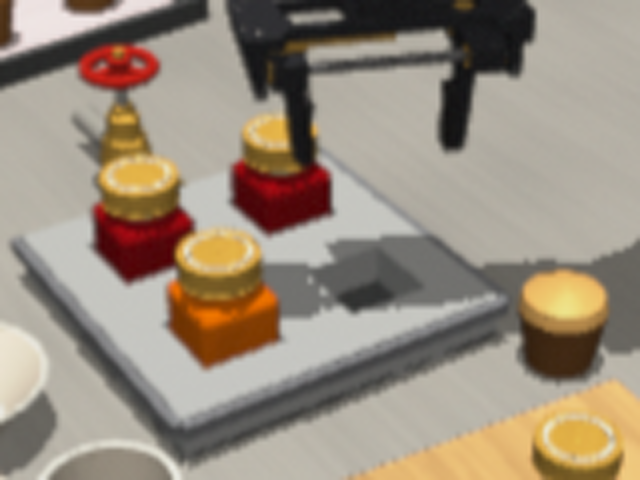

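All three lid tops are at 0.1004, so they are level with each other and home. Now the handwheel.

```bash

python3 -m inch '[[0.2,-0.9,0,-1,88],[0.2,-0.9,0,-1,88],[0.2,-0.9,0,-1,88],[0.2,-0.9,0,-1,88],[0.2,-0.9,0,-1,88]]'
python3 -m inch '[[0.2,-0.9,0,-1,88],[0.2,-0.9,0,-1,88],[0.2,-0.9,0,-1,88],[0.2,-0.9,0,-1,88],[0.2,-0.9,0,-1,88]]'
python3 -m inch '[[0.2,-0.9,0,-1,88],[0.1,-0.98,0,-1,88],[0,0,0,-1,88],[0,0,0,-1,88],[0,0,0,-1,88]]'
python3 -m inch '[[0,0,0,-1,88],[0,0,0,-1,88],[0,0,0,-1,88],[0,0,0,0,88],[0,0,0,0,88]]'
python3 -c "
from h import *
s=snap('scene');c=cloud(s)
px=s['pixels'].astype(int); m=(px[...,0]>110)&(px[...,1]<60)&(px[...,2]<60)&(c[...,1]<-.24)&(c[...,1]>-.36)&(c[...,2]>.08)
p=c[m]; print('wheel',m.sum(),p.min(0),p.max(0),np.median(p,0))
save(s,'s6.png',(210,90,330,180),5)
tips();to(.5455,-.3115,.077)"
```

```text
clock: 66.15
tool_pos: [0.5133, -0.1522, 0.1265]
eef_rot: [0.948, 0.318, -0.0, -0.0]
contact_force: [0.6, 0.4, 0.3]
opening: 1.002
clock: 66.65
tool_pos: [0.5383, -0.2645, 0.1265]
eef_rot: [0.998, 0.061, -0.0, -0.0]
contact_force: [-0.4, -0.7, 0.8]
opening: 1.0
clock: 67.15
tool_pos: [0.5456, -0.3108, 0.1263]
eef_rot: [0.98, -0.199, -0.0, -0.0]
contact_force: [0.0, -0.2, -0.6]
opening: 0.993
clock: 67.65
tool_pos: [0.5458, -0.3105, 0.1264]
eef_rot: [0.938, -0.346, -0.0, 0.0]
contact_force: [-0.6, 0.6, 0.2]
opening: 0.999
wheel 66 [ 0.51770867 -0.33102328  0.10617629] [ 0.57386534 -0.27899173  0.11749554] [ 0.54767452 -0.29898643  0.11030346]
250 143 [ 0.5916 -0.2706  0.1497]
263 128 [ 0.5123 -0.341   0.1509]
252 142 [ 0.5853 -0.2698  0.1515]
250 142 [ 0.5907 -0.272   0.1521]
262 127 [ 0.5127 -0.3468  0.1522]
255 142 [ 0.5787 -0.2633  0.1524]
261 128 [ 0.519  -0.3414  0.1524]
253 142 [ 0.5838 -0.2661  0.1526]
251 142 [ 0.5889 -0.2688  0.1529]
units [-0.02 -0.04 -1.98] pos [ 0.5459 -0.3105  0.1266] F [-0.1  0.6 -0.3] M [0.04 0.14 0.03] yaw -130.5 q [ 0.04  0.97  0.83  1.67 -0.88  0.92 -1.05] op 87.7 t 67.75
```

View pics/s6.png

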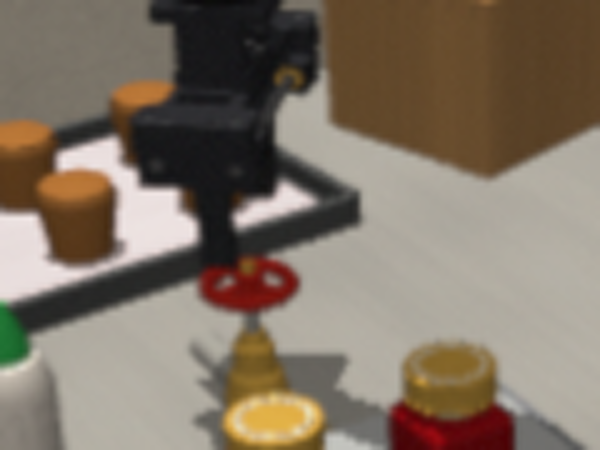

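```bash

python3 -m inch '[[0,-0.04,-0.5,0,88],[0,0,-0.5,0,88],[0,0,-0.5,0,88],[0,0,-0.45,0,88],[0,0,0,0,88]]'
python3 -m inch '[[0,0,0,0,50],[0,0,0,0,50],[0,0,0,0,50],[0,0,0,0,50],[0,0,0,0,50]]' 20
python3 -m inch '[[0,0,0.016,1,50],[0,0,0.017,1,50],[0,0,0.017,1,50],[0,0,0.017,1,50],[0,0,0.017,1,50]]'
python3 -c "
from h import *
to(.5455,-.3115,.077)"
```

```text
clock: 68.25
tool_pos: [0.5449, -0.3105, 0.0756]
eef_rot: [0.938, -0.346, -0.002, -0.001]
contact_force: [-1.0, 0.3, -0.0]
opening: 1.0
clock: 68.75
tool_pos: [0.5446, -0.314, 0.0785]
eef_rot: [0.938, -0.347, 0.0, 0.002]
contact_force: [-3.2, -4.1, -1.3]
opening: 0.718
clock: 69.25
tool_pos: [0.545, -0.313, 0.0805]
eef_rot: [0.996, -0.09, -0.0, 0.001]
contact_force: [-2.3, -2.3, -0.4]
opening: 0.716
units [ 0.02  0.06 -0.14] pos [ 0.545  -0.313   0.0805] F [-2.3 -2.3 -0.4] M [-0.34  0.64 -0.12] yaw -100.4 q [ 0.12  0.98  0.64  1.69 -0.8   0.75 -0.6 ] op 63.1 t 69.25
```

```bash

python3 -m inch '[[0,-0.04,0.017,1,50],[0,0,0.017,1,50],[0,0,0.017,1,50],[0,0,0.017,1,50],[0,0,0.017,1,50]]'
python3 -m inch '[[0,0,0.017,1,50],[0,0,0.017,1,50],[0,0,0.017,1,50],[0,0,0.017,1,50],[0,0,0.017,1,50]]'
python3 -m inch '[[0,0,0.017,1,50],[0,0,0.017,1,50],[0,0,0.017,1,50],[0,0,0.017,1,50],[0,0,0.017,1,50]]'
python3 -m inch '[[0,0,0.017,1,50],[0,0,0.017,1,50],[0,0,0.017,1,50],[0,0,0.017,1,50],[0,0,0.017,1,50]]'
python3 -m inch '[[0,0,0.017,1,50],[0,0,0.017,1,50],[0,0,0.017,1,50],[0,0,0.017,1,50],[0,0,0.017,1,50]]'
python3 -c "
from h import *
to(.5455,-.3115,.077)"
```

```text
clock: 69.75
tool_pos: [0.545, -0.3118, 0.0826]
eef_rot: [0.985, 0.171, -0.001, -0.001]
contact_force: [-3.0, 2.0, 3.8]
opening: 0.719
clock: 70.25
tool_pos: [0.5443, -0.3109, 0.0847]
eef_rot: [0.907, 0.42, -0.001, -0.002]
contact_force: [-4.2, 3.8, 4.7]
opening: 0.72
clock: 70.75
tool_pos: [0.5432, -0.3104, 0.0867]
eef_rot: [0.768, 0.641, -0.001, -0.003]
contact_force: [-6.1, 4.2, 6.0]
opening: 0.716
clock: 71.25
tool_pos: [0.5421, -0.3105, 0.0888]
eef_rot: [0.576, 0.818, -0.0, -0.004]
contact_force: [-7.6, 4.3, 7.5]
opening: 0.719
clock: 71.75
tool_pos: [0.5411, -0.3111, 0.0909]
eef_rot: [0.345, 0.939, -0.0, -0.005]
contact_force: [-9.0, 4.4, 8.8]
opening: 0.716
units [ 0.17 -0.02 -0.55] pos [ 0.5411 -0.3111  0.0909] F [-9.   4.4  8.8] M [ 0.87  1.82 -0.16] yaw 49.7 q [ 0.47  0.86 -0.05  1.66  0.06  0.63  1.26] op 63.1 t 71.75
```

```bash

python3 -m inch '[[-0.08,0.03,0.016,1,50],[-0.05,0,0.016,1,50],[0,0,0.016,1,50],[0,0,0.016,1,50],[0,0,0.016,1,50]]'
python3 -m inch '[[0,0,0.016,1,50],[0,0,0.016,1,50],[0,0,0.016,1,50],[0,0,0.016,1,50],[0,0,0.016,1,50]]'
python3 -c "
from h import *
to(.5455,-.3115,.077)"
```

```text
clock: 72.25
tool_pos: [0.5407, -0.3121, 0.0931]
eef_rot: [0.09, 0.996, -0.0, -0.002]
contact_force: [-3.5, 1.4, 3.1]
opening: 0.718
clock: 72.75
tool_pos: [0.5408, -0.3133, 0.0951]
eef_rot: [-0.17, 0.985, -0.001, -0.002]
contact_force: [-3.5, -0.4, 4.2]
opening: 0.717
units [ 0.19  0.07 -0.73] pos [ 0.5408 -0.3133  0.0951] F [-3.5 -0.4  4.2] M [-0.19  0.71 -0.09] yaw 109.6 q [ 0.63  0.87 -0.33  1.66  0.41  0.69  2.  ] op 63.1 t 72.75
```

```bash

python3 -m inch '[[0,-0.03,0.016,1,50],[0,0,0.016,1,50],[0,0,0.016,1,50],[0,0,0.016,1,50]]'
python3 -m inch '[[0,0,0.016,1,50],[0,0,0.016,1,50],[0,0,0.016,1,50]]'
python3 -m inch '[[0,0,0.01,0.5,50],[0,0,0,0,50]]'
python3 -c "
from h import *
to(.5455,-.3115,.077)"
```

```text
clock: 73.15
tool_pos: [0.5412, -0.3141, 0.0968]
eef_rot: [-0.372, 0.928, -0.001, -0.002]
contact_force: [-2.7, -1.0, 4.0]
opening: 0.718
clock: 73.45
tool_pos: [0.5418, -0.3145, 0.0981]
eef_rot: [-0.512, 0.859, -0.001, -0.001]
contact_force: [-1.5, -1.2, 2.6]
opening: 0.719
clock: 73.65
tool_pos: [0.5421, -0.314, 0.0981]
eef_rot: [-0.532, 0.847, -0.0, -0.001]
contact_force: [-1.6, -1.5, 3.6]
opening: 0.717
units [ 0.14  0.1  -0.84] pos [ 0.5421 -0.314   0.0981] F [-1.6 -1.5  3.6] M [-0.13  0.34 -0.73] yaw 154.3 q [ 0.75  0.9  -0.56  1.65  0.63  0.78  2.59] op 63.2 t 73.65
```

```bash

python3 -m inch '[[0,0,0,0,88],[0,0,0,0,88],[0,0,0,0,88],[0,0,0,0,88]]'
python3 -m inch '[[0,0,0.7,0,88],[0,0,0.7,0,88],[0,0,0.7,0,88],[0,0,0.7,-1,88],[0,0,0.7,-1,88]]'
python3 -m inch '[[-0.3,1,0,-1,88],[-0.3,1,0,-1,88],[-0.3,1,0,-1,88],[-0.3,1,0,-1,88],[-0.3,1,0,-1,88]]'
python3 -m inch '[[-0.3,1,0,-1,88],[-0.3,1,0,-1,88],[-0.3,1,0,-1,88],[-0.3,1,0,-1,88],[-0.3,1,0,-1,88]]'
python3 -m inch '[[0,0,0,0,88],[0,0,0,0,88],[0,0,0,0,88]]'
python3 -c "
from h import *
for n in('top','scene'):
    s=snap(n); c=cloud(s); print(n); show(n,.024,.038,(.4,.68),(.08,.45));print('jars');show(n,.085,.115,(.4,.68),(-.25,.02),amin=10)
    px=s['pixels'].astype(int); m=(px[...,0]>110)&(px[...,1]<60)&(px[...,2]<60)&(c[...,1]<-.24)&(c[...,1]>-.36)&(c[...,2]>.08)
    p=c[m]; print('wheel',m.sum(),p.min(0),p.max(0),np.median(p,0))
save(load('scene'),'s7.png')
to(.5455,-.3115,.077)"
```

```text
clock: 74.05
tool_pos: [0.5428, -0.3122, 0.0975]
eef_rot: [-0.534, 0.846, 0.0, -0.0]
contact_force: [0.5, -0.5, -0.3]
opening: 0.997
clock: 74.55
tool_pos: [0.5426, -0.3124, 0.1856]
eef_rot: [-0.44, 0.898, 0.0, 0.0]
contact_force: [-0.2, -0.1, -0.1]
opening: 1.0
clock: 75.05
tool_pos: [0.5049, -0.1864, 0.1852]
eef_rot: [-0.193, 0.981, 0.0, 0.0]
contact_force: [0.7, 0.1, -0.1]
opening: 0.994
clock: 75.55
tool_pos: [0.4674, -0.0613, 0.1852]
eef_rot: [0.067, 0.998, 0.0, 0.0]
contact_force: [0.1, 0.2, -0.6]
opening: 0.996
clock: 75.85
tool_pos: [0.4681, -0.0636, 0.1851]
eef_rot: [0.066, 0.998, -0.0, 0.0]
contact_force: [-0.2, -0.7, 0.4]
opening: 1.001
top
top
[224. 227.] [0.4771 0.2622 0.0309] [0.4774 0.2625] 0.0283
[261. 228.] [0.4722 0.1638 0.0311] [0.4725 0.1642] 0.028
jars
top
[331. 173.] [ 0.603  -0.0249  0.0982] [ 0.6029 -0.0275] 0.0167
wheel 262 [ 0.51390365 -0.34034513  0.12284965] [ 0.57366013 -0.2836718   0.13661685] [ 0.54407192 -0.31030771  0.12911966]
scene
scene
[372. 217.] [0.4146 0.0876 0.0312] [0.4142 0.0857] 0.014
[374. 241.] [0.4762 0.1666 0.0312] [0.4732 0.164 ] 0.0291
[400. 265.] [0.4809 0.2662 0.0328] [0.4772 0.2634] 0.0305
jars
scene
[299. 165.] [ 0.4931 -0.1563  0.0979] [ 0.4879 -0.162 ] 0.0312
[264. 176.] [ 0.6071 -0.1575  0.0978] [ 0.6055 -0.1656] 0.0313
[284. 196.] [ 0.6093 -0.0429  0.0984] [ 0.6064 -0.0485] 0.029
wheel 125 [ 0.51729858 -0.33561451  0.12197606] [ 0.57492172 -0.27824642  0.13750113] [ 0.54853317 -0.30478009  0.12987801]
units [ 3.1  -9.91 -4.32] pos [ 0.468  -0.0638  0.1851] F [-0.1 -1.   0. ] M [-0.04 -0.    0.06] yaw 82.4 q [ 0.22  0.56 -0.27  2.05  0.27  0.56  1.19] op 88.0 t 75.95
```

View pics/s7.png

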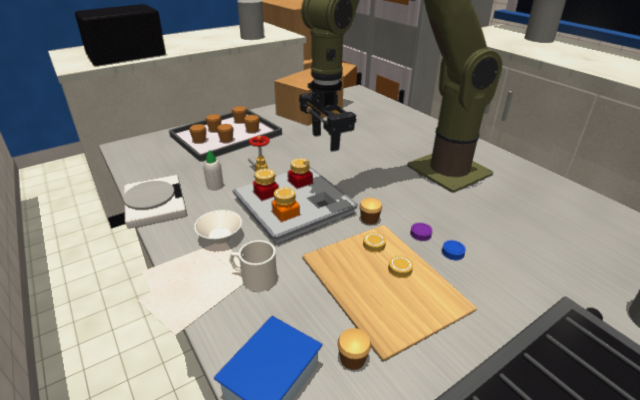

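The scene view shows three closed jars, with lids at about (264,177), (300,166) and (285,196). Two spare lids lie flat on the board at (374,241) and (400,265). The wheel is up 19.5 mm and nothing else has moved. Handing in.

```bash
python3 -c "
from h import *
print(r.finish_job())"
```

```text
the job is handed in; nothing more can be done
None
```

I closed all three jars in the bath (two red, one amber), opened the valve to its stop, and handed the job in at about 76 s; no verdict was reported.

- **Lids:** The first lid failed on a red jar but screwed home on the amber one. The second and fifth lids I tried fitted the red jars. The third and fourth did not thread on red, so I put them back on the board, open side down.
- **Lids home:** After the last lid went on, all three tops stood at about 0.100 m (0.1004 m from above for the two red ones). A lid that is home should measure 0.100 m. The side camera read all three at 0.1018 m, but it also reads about 1 mm high elsewhere. The amber lid's top was read from above earlier, at 0.0995 to 0.0998 m. All the lids were level and centred.
- **Valve:** I turned the wheel about 285° (4.97 rad) until it resisted at the stop. It rose 19.5 mm, or about 4.9 rad, in both cameras.
- **Everything else:** In the last picture the spare lids lie flat on the board, the other things look unmoved, and the gripper is clear of everything.

**What disagreed:**
- **TCP height:** The reported height was about 36–40 mm lower than the real one, so my first grasp closed above the lid. I corrected it from the pictures and a light touch on the board.
- **Last red lid:** By the gripper's reading it seated about 1.5–2 mm higher than the other two. The cameras showed it level with the other red lid, so I took it as home.

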